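# Close up the row of tea tins on the serving tray

### The arm

A 6-joint arm with a two-finger parallel gripper is mounted at the origin on the work surface. World frame = base frame: x ahead of the robot, y to its left, z up, the work surface at z = 0. Lengths are in m, angles in rad, forces in N, time in s.
With the tool pointing down it reaches from about 0.35 to 0.775 m from the base axis. Payload 5.5 kg.
Tool frame: the origin (TCP) lies between the finger pads; the fingertips stand 11 mm ahead of it and the grasp point (between the pads) lies 8 mm behind it (tips_ahead is the distance from the TCP to the fingertips, in m); z points along the fingers, y is the line along which they close (so a half turn about z gives the same grasp; the last joint's range is limited). The gripper opens to 85 mm and grips with 20 to 120 N. Pads are 22 mm wide; open, the fingers measure 114 mm over their backs; the gripper's body (76 mm by 85 mm) begins 54 mm behind the grasp point. The pads swing forward as they close: fully open they stand 13 mm farther back than shut.
Start: joints at [1.073, 0.313, 0.046, 1.304, 0, 1.431], TCP at [0.201, 0.539, 0.242] pointing down, gripper open.
Joint ranges: [-2.76, 2.76], [-0.86, 1.69], [-1.03, 1.26], [-2.2, 2.34], [-1.47, 1.5], [-3.14, 3.14]. Speed limits (rad/s): [2.57, 2.57, 3.14, 3.14, 3.14, 3.14].

### API

Orientations are given as a unit quaternion [w, x, y, z].
In Python, from workcell import * gives the robot as it stands. The module is installed in compiled form; this text tells all that it offers.
- The arm moves only by the tool jog_arm, never from a script. Its argument "moves" is a list of rows, each an object with "fingers": the closure, from 0 (fully open) to 1 (shut); "slide": the shift along the tool's x, y, z in mm, a list of three; "angular": the turn, a rotation vector about the tool's x, y, z in degrees, a list of three. A call has 1 to 10 rows; each row is the pose to reach, as a shift and turn from the pose commanded when the call began, along the tool's axes at that moment; what a row does not reach only later rows make up. A row lasts 1/12 s, in which the tool goes at most 41.7 mm and 7.16 degrees, less where a joint would pass 70% of its speed; a pose out of reach is approached as far as the arm can. A call with a gripper value outside its range is refused whole. The fingers move at their own pace and stop on an object; "squeeze" is the grip in N (left out, the last holds). Time passes only in rows, so rows that repeat a pose let the fingers close. It gives the time, the measured TCP pose, the force, the opening and the grip force at its end, in the units of the state.
- get_state(): the state, without advancing time (a new reading comes with each control period).
- read_camera(name): name is "scene" or "side" or "wrist"; returns a dict with "color" (400x640x3 uint8, red, green, blue), "fovy" (degrees; the focal length in pixels is half the picture's height over the tangent of half this angle, whatever the lens; pixels are square), "cx", "cy" (the principal point, pixels), "D" ([k1, k2, p1, p2, k3] as OpenCV has them; the pictures are not rectified), "world_from_camera" (4x4, takes a point from camera to world coordinates); the wrist camera has in their place "tool_from_camera" (4x4, takes a point from camera to tool coordinates, whose origin is the TCP and whose axes are the flange's). Camera axes: x right, y down, z forward; pixel columns grow to the right and rows downward; lengths in m; the calibration is good to about 2 mm. A picture is of the moment at which its call begins: read the wrist's pose just before it. There is no depth.
- hand_in(): hands the job in; it is judged then, once.
Trained networks look in a picture, given as the dict that the camera call returned (one of the last four; its "shot" number tells which), for a name from the list of things; names that differ only in an ending like _2 or _b are one class to them, and where a whole thing is asked for, a point or a joint stands for the part that bears it (a point fixed in the world has none). Each returns a list of dicts, best first, with "p" (0 to 1); they miss things now and then, are a little off and sometimes report something else, mostly with a low value. They report only what shows in the picture. A call takes as long as a camera call. They do not tell look-alikes from the thing itself.
- look_for(target, picture): "point" ([column, row] in pixels, amid what is visible of it).
- tip_of(target, picture): "point" ([column, row] in pixels: a listed point, or the origin of a listed thing).
The state is a dict: "clock": time; "joint_pos": joint angles; "qvel": joint speeds; "tau": joint torques, N m; "tcp_pos": TCP position; "orientation": TCP orientation; "wrist_force": force on the tool from outside, world axes, zero at the start; "ft_torque": the same for the moment, N m; "finger_gap": finger opening in m; "grip_force": force on a finger pad.
Only numpy, scipy, OpenCV 4.12 (cv2) and the standard library are available. Lean on these libraries where they do the work, as an engineer would, in place of code of your own. Each camera call takes 0.05 s, during which the arm holds its last target. There are 200 camera calls.

### The job

Take the three tall tea tins out of the leaning rack and stand them upright on the serving tray, lids up, carrying on the row from the tall tin already there: broad face against broad face, touching with no gaps between, narrow sides in line, and the first tin still flat against the end rim. Leave the short tin in the rack, and leave the sugar bowl and everything else where it is.

Things in the scene. Friction and masses are not known exactly. Their poses are not given: they have to be found in the camera images.
- tin_a_mid (a point): Tall tin, one of three alike: plain metal tea tin, upright box 84 mm tall, 46 mm wide and 34 mm thick, smooth faces and a dark lid; about 120 g. Point at its centre, 42 mm above its base. Own axes: z from base to lid, y across the width, x through the thickness. At the start it leans back in a slot of the rack, any slot.
- tin_b_mid (a point): Tall tin, one of three alike: plain metal tea tin, upright box 84 mm tall, 46 mm wide and 34 mm thick, smooth faces and a dark lid; about 120 g. Point at its centre, 42 mm above its base. Own axes: z from base to lid, y across the width, x through the thickness. At the start it leans back in a slot of the rack, any slot.
- tin_c_mid (a point): Tall tin, one of three alike: plain metal tea tin, upright box 84 mm tall, 46 mm wide and 34 mm thick, smooth faces and a dark lid; about 120 g. Point at its centre, 42 mm above its base. Own axes: z from base to lid, y across the width, x through the thickness. At the start it leans back in a slot of the rack, any slot.
- first_tin_mid (a point): The tall tin that already stands in the tray, flat against the +x end rim, and starts the row: plain metal tea tin, upright box 84 mm tall, 46 mm wide and 34 mm thick, smooth faces and a dark lid; about 120 g. Point at its centre, 42 mm above its base. Own axes: z from base to lid, y across the width, x through the thickness. Loose, same size as the other tall tins; its x axis is the tray's x axis.
- short_tin_mid (a point): Short tin, not wanted, stays in the rack: plain metal tea tin, upright box 56 mm tall, 46 mm wide and 34 mm thick, smooth faces and a dark lid; about 80 g. Point at its centre, 28 mm above its base. Own axes: z from base to lid, y across the width, x through the thickness. At the start it leans back in a slot of the rack, any slot.
- tray: Wooden serving tray, fixed, outside 308 x 168 mm. Origin under its centre, at counter level; z up, x along its length towards the end where the first tin stands, y across. Its floor is 6 mm above the origin; its rim is 4 mm thick, 18 mm tall above the counter; inside it measures 300 x 160 mm.
- rack: Fixed black rack, 380 mm long (y); origin at its centre, counter level. Slots at y = -135, -45, 45, 135 mm; tins lean 0.6 rad, lid end towards its -x side (the robot). Base centre of each tin: x = 0, 50 mm up. A sheet, up to 55 mm along the tin, carries its -x face; narrow sides are free, 44 mm between neighbours, save 10 mm fins half-way between.
- sugar_bowl_mid (a point): White sugar bowl in the tray at its -x end, 68 mm wide, 45 mm tall; point at half its height. Stays where it is.
- syrup_1_mid (a point): Amber syrup bottle, 220 mm tall, 68 mm wide, behind; point at half its height. Not part of the job.
- cup_stack_mid (a point): Stack of yellow cups, 150 mm tall, 86 mm wide, behind; point at half its height. Not part of the job.
- jar_mid (a point): Glass jar, 110 mm tall, 80 mm wide, behind; point at half its height. Not part of the job.
- spoon_here (a point): Spoon lying on the counter between the robot and the work. Not part of the job.
There are look-alikes about, which are no part of the job. What is shaped like the part that bears tin_c_mid but red is not meant. What is shaped like the part that bears tin_a_mid but brown is not meant.

How it is judged:
At the end, for the whole second after the job is handed in: The tall tins stand upright on the tray floor in one closed row: every added tin's centre under 107 mm from the first's, within 5 mm sideways, 0.08 rad. First tin within about 3 mm of the end rim, square to the tray. Short tin, bowl and other things within 15 mm of their starts (y of tin_a_mid in the frame of first_tin_mid between -0.005 and 0.005 m and angle between the x axis of each of tin_a_mid, tin_b_mid, tin_c_mid and the x axis of first_tin_mid, either way round below 0.08 rad and angle between each of tin_a_mid, tin_b_mid, tin_c_mid, first_tin_mid's own z axis and vertical below 0.05 rad and horizontal distance between each of tin_a_mid, tin_b_mid, tin_c_mid and first_tin_mid below 0.107 m and z of tin_a_mid in the frame of tray between 0.044 and 0.052 m and y of tin_b_mid in the frame of first_tin_mid between -0.005 and 0.005 m and z of tin_b_mid in the frame of tray between 0.044 and 0.052 m and y of tin_c_mid in the frame of first_tin_mid between -0.005 and 0.005 m and z of tin_c_mid in the frame of tray between 0.044 and 0.052 m and angle between the x axis of first_tin_mid and the x axis of tray, either way round below 0.08 rad and x of first_tin_mid in the frame of tray between 0.129 and 0.136 m and z of first_tin_mid in the frame of tray between 0.044 and 0.052 m and y of first_tin_mid in the frame of tray between -0.035 and 0.035 m and distance of each of short_tin_mid, sugar_bowl_mid, syrup_1_mid, cup_stack_mid, jar_mid, spoon_here from where it was at the start of the episode below 0.015 m); the robot touches nothing.
It fails at once if a bystander is knocked or moved more than 30 mm (distance of any of short_tin_mid, sugar_bowl_mid, syrup_1_mid, cup_stack_mid, jar_mid, spoon_here from where it was at the start of the episode above 0.03 m).
It also fails if it takes over 67 s, if anything falls off the work surface, if the arm or the gripper's body presses on something with over 40 N, if the wrist force passes 120 N, or if a joint passes its speed limit or range.

## Working session

There is one attempt and no reset: what is moved stays moved. The work goes in short steps, Python scripts to look and compute and a tool call to move; the robot and the scene stay as the last step left them, time stands still between calls to the robot, and variables do not carry over. Pictures are saved under pics/ and viewed, at most 10 in all, crops included, and the job is handed in when it is done.

Besides the shell and the picture viewer there is one more tool, called after "Request:" by a JSON object that holds its "op" and its "data". jog_arm: Moves the arm, as the interface text tells. Its arguments: {"type":"object","properties":{"moves":{"type":"array","items":{"type":"object","properties":{"fingers":{"type":"number"},"slide":{"type":"array","items":{"type":"number"}},"angular":{"type":"array","items":{"type":"number"}}}}},"squeeze":{"type":"number"}},"required":["moves"]}

```bash
mkdir -p pics
cat > h.py <<'E'
from workcell import *
import numpy as np, cv2
from scipy.spatial.transform import Rotation as R
def K(p):
    h=p["color"].shape[0]; f=h/2/np.tan(np.radians(p["fovy"])/2)
    return np.array([[f,0,p["cx"]],[0,f,p["cy"]],[0,0,1.]])
def ray(p,uv,T):
    q=cv2.undistortPoints(np.array([[uv]],float),K(p),np.array(p["D"],float))[0,0]
    return T[:3,3],T[:3,:3]@np.array([q[0],q[1],1.])
def proj(p,P,T):
    Ti=np.linalg.inv(T); P=np.atleast_2d(P)
    rv=cv2.Rodrigues(Ti[:3,:3])[0]
    return cv2.projectPoints(P.astype(float),rv,Ti[:3,3],K(p),np.array(p["D"],float))[0][:,0]
def onz(p,uv,T,z):
    o,d=ray(p,uv,T); return o+d*(z-o[2])/d[2]
def Tw(s):
    q=s["orientation"]; T=np.eye(4); T[:3,:3]=R.from_quat([q[1],q[2],q[3],q[0]]).as_matrix(); T[:3,3]=s["tcp_pos"]; return T
def save(p,n): cv2.imwrite("pics/"+n,p["color"][:,:,::-1])
E
cat > a.py <<'E'
from h import *
np.set_printoptions(precision=3,suppress=True)
s=get_state(); print(s)
for c in ["scene","side"]:
    p=read_camera(c); save(p,c+"0.png"); T=np.array(p["world_from_camera"]); print(c,T[:3].tolist(),p["fovy"],p["D"])
    for n in ["tin_a_mid","first_tin_mid","short_tin_mid","tray","rack","sugar_bowl_mid","spoon_here","jar_mid"]:
        print(n,[(np.round(d["point"],1).tolist(),round(d["p"],2)) for d in tip_of(n,p)])
E
python3 a.py
```

```text
{'clock': 0.0, 'joint_pos': array([ 1.073,  0.314,  0.045,  1.304, -0.   ,  1.431]), 'qvel': array([ 0.001,  0.001,  0.   ,  0.   , -0.001,  0.001]), 'tau': array([ -0.   , -48.063,  29.853,   0.019,  -0.   ,   0.   ]), 'tcp_pos': array([0.201, 0.538, 0.241]), 'orientation': array([-0.   ,  0.178,  0.984, -0.001]), 'wrist_force': array([-0.438, -0.244,  1.094]), 'ft_torque': array([ 0.029, -0.031,  0.064]), 'grip_force': 0.0, 'finger_gap': 0.08539222950193924}
scene [[0.49124466288191393, 0.6267764966818463, -0.6048387424737822, 1.2132009812257707], [0.8710114872841824, -0.3568407428719392, 0.33764429988613615, -0.4339982322991592], [-0.004203594774846905, -0.6926874529207486, -0.7212256390042819, 0.8676517336764397]] 56.48887430103616 [-0.037  0.     0.     0.     0.   ]
tin_a_mid [([181.0, 287.0], 0.82), ([251.8, 214.4], 0.71)]
first_tin_mid [([401.6, 154.1], 0.61)]
short_tin_mid [([223.7, 218.2], 0.68), ([270.3, 235.9], 0.53)]
tray [([382.3, 179.6], 0.95)]
rack [([270.8, 236.2], 0.88), ([254.8, 213.8], 0.23)]
sugar_bowl_mid [([364.1, 195.0], 0.62), ([317.4, 211.0], 0.37)]
spoon_here [([313.9, 189.4], 0.7)]
jar_mid [([413.2, 235.9], 0.86), ([270.5, 237.7], 0.73), ([252.0, 214.6], 0.43)]
side [[0.6739269524783498, -0.5785399146431783, 0.4594714679802302, -0.01882236752108401], [-0.7385676196746369, -0.5120463953432267, 0.4385502937909728, -0.626448607468111], [-0.01844814059423252, -0.6349016114176051, -0.7723727143859651, 1.0800830357472546]] 54.26154792149013 [0.017 0.    0.    0.    0.   ]
tin_a_mid [([351.1, 246.1], 0.75), ([432.4, 285.0], 0.75)]
first_tin_mid [([325.2, 145.7], 0.67), ([225.3, 170.1], 0.65)]
short_tin_mid [([368.6, 270.8], 0.62), ([349.8, 244.2], 0.52)]
tray [([254.8, 189.2], 0.66)]
rack [([352.1, 247.0], 0.92)]
sugar_bowl_mid [([280.4, 191.0], 0.65)]
spoon_here [([279.9, 232.3], 0.76)]
jar_mid [([324.8, 145.2], 0.74)]
```

View pics/scene0.png

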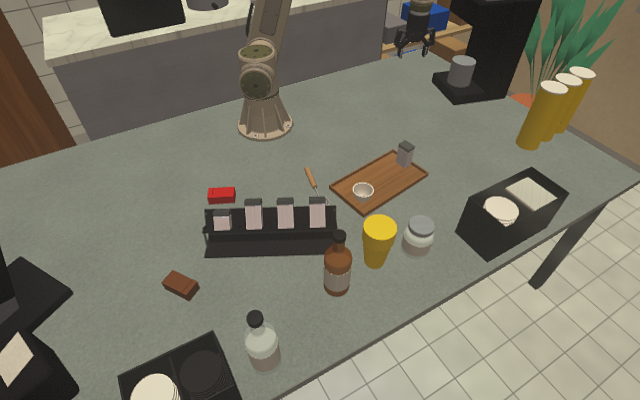

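View pics/side0.png

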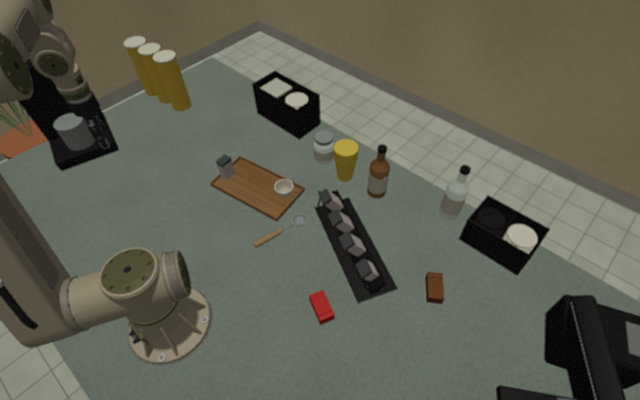

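Scene view: the short tin is at (222,218) in the rack's left slot and the tall tins are at (254,214), (285,212) and (317,211). The first tin is at (404,153), with the bowl at (363,190) and the spoon at (311,180). There are two look-alikes lying on the counter, red at (222,195) and brown at (181,285), and I won't use either. Candidates for a tall tin are the three in the rack, the short tin, those two look-alikes and the first tin. I choose the three in the rack.

```bash
cat > b.py <<'E'
from h import *
np.set_printoptions(precision=4,suppress=True)
A=read_camera("scene");B=read_camera("side")
TA=np.array(A["world_from_camera"]);TB=np.array(B["world_from_camera"])
for nm,p,T,cs in [("scene",A,TA,[(330,186),(395,151),(428,176),(363,214)]),("side",B,TB,[(211,185),(239,158),(304,186),(280,218)])]:
    print(nm,"tray",np.array([onz(p,c,T,.018)[:2] for c in cs]).tolist())
print("tray0",onz(A,(382.3,179.6),TA,0),onz(B,(254.8,189.2),TB,0))
print("rack0",onz(A,(270.8,236.2),TA,0),onz(B,(352.1,247),TB,0))
print("rack corners scene", [onz(A,c,TA,0)[:2].round(3).tolist() for c in [(206,257),(337,256),(205,237)]])
print("rack corners side", [onz(B,c,TB,0)[:2].round(3).tolist() for c in [(360,301),(397,289),(317,207)]])
print("first",onz(A,(404,155),TA,.048),onz(B,(225.3,170.1),TB,.048))
for n in [(222,218),(254,214),(285,212),(317,211)]: print("tin",onz(A,n,TA,.09))
for n in [(368,270),(352,244),(341,221),(331,202)]: print("tin side",onz(B,n,TB,.09))
print("spoon",onz(A,(311,180),TA,0), onz(B,(280,232),TB,0), "bowl",onz(B,(280.4,191),TB,.028),onz(A,(364,195),TA,.028))
save({"color":cv2.resize(A["color"][140:280,190:450],None,fx=3,fy=3,interpolation=3)},"crop1.png")
E
python3 b.py
```

```text
scene tray [[0.45705065497392905, 0.03609472755256293], [0.41556173770946603, 0.3368544600592858], [0.5795137542420661, 0.3508588926232877], [0.6140267130884202, 0.060513712531996666]]
side tray [[0.39494403332531125, 0.32308255430314037], [0.5535371389474174, 0.35427336506595175], [0.6165064573044495, 0.06499921570774214], [0.4583677008596075, 0.02560405518863018]]
tray0 [0.5025 0.2183 0.    ] [0.4963 0.2014 0.    ]
rack0 [ 0.5395 -0.2174  0.    ] [ 0.541  -0.2239  0.    ]
rack corners scene [[0.517, -0.41], [0.698, -0.084], [0.445, -0.39]]
rack corners side [[0.412, -0.36], [0.516, -0.418], [0.587, -0.026]]
first [0.477  0.3232 0.048 ] [0.4632 0.3157 0.048 ]
tin [ 0.4828 -0.3317  0.09  ]
tin [ 0.5132 -0.2479  0.09  ]
tin [ 0.5495 -0.1686  0.09  ]
tin [ 0.5909 -0.0881  0.09  ]
tin side [ 0.465  -0.3401  0.09  ]
tin side [ 0.5023 -0.2505  0.09  ]
tin side [ 0.5452 -0.1705  0.09  ]
tin side [ 0.5818 -0.0963  0.09  ]
spoon [0.3832 0.0047 0.    ] [ 0.4259 -0.0057  0.    ] bowl [0.5378 0.105  0.028 ] [0.5552 0.1034 0.028 ]
```

View pics/crop1.png

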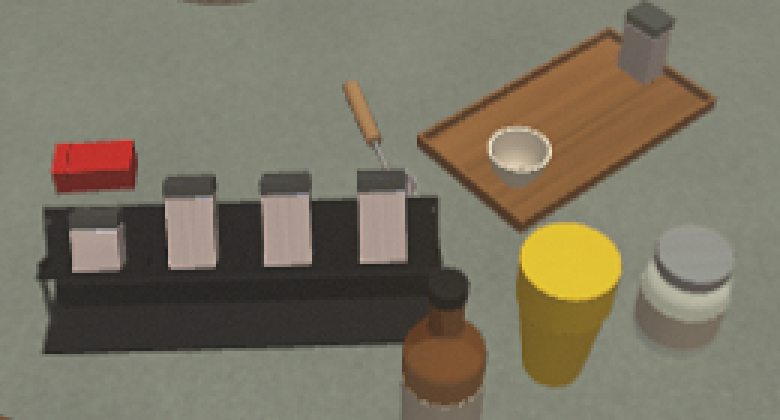

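Crop: three tall tins stand in the rack's three slots nearer the tray, at full-image pixels (254,214), (285,212) and (317,211). Their lids are dark and they are clearly taller than the one in the left slot, so the choice holds. Next I'll look closely at the tray and the rack with the wrist camera.

```bash
cat > plan.py <<'E'
from h import *
# frame with tool y at world yaw (deg), tool z tilted by lean (rad) from down towards horizontal direction yaw-90
def tool(yaw,lean=0):
    a=np.radians(yaw); y=np.array([np.cos(a),np.sin(a),0]); hx=np.array([np.sin(a),-np.cos(a),0])
    z=np.sin(lean)*hx-np.cos(lean)*np.array([0,0,1]); return np.c_[np.cross(y,z),y,z]
def delta(s,pos,Rt):
    T=Tw(s); d=T[:3,:3].T@(np.array(pos)-T[:3,3])*1000
    a=np.degrees(R.from_matrix(T[:3,:3].T@Rt).as_rotvec())
    print("slide",d.round(1).tolist(),"ang",a.round(2).tolist(),"rows",np.ceil(max(np.linalg.norm(d)/41.7,np.linalg.norm(a)/7.16)))
E
python3 - <<'E'
from plan import *
s=get_state(); p=read_camera("wrist"); print(np.round(p["tool_from_camera"],3).tolist(),p["fovy"],p["D"])
delta(s,[.48,.22,.30],tool(10))
delta(s,[.48,.22,.30],Tw(s)[:3,:3])
E
```

```text
[[-0.0, -0.948, -0.318, 0.081], [1.0, -0.0, 0.0, -0.001], [-0.0, -0.318, 0.948, -0.131], [0.0, 0.0, 0.0, 1.0]] 58.60807389105936 [-0.07859121  0.          0.          0.          0.        ]
slide [-372.5, -200.9, -57.7] ang [0.01, -0.0, 59.5] rows 11.0
slide [-372.5, -200.9, -57.7] ang [0.0, 0.0, 0.0] rows 11.0
```

Request:
{"op": "jog_arm", "data": {"moves": [{"slide":[-373,-201,-58],"angular":[0,0,59.5],"fingers":0.3},{"slide":[-373,-201,-58],"angular":[0,0,59.5],"fingers":0.3},{"slide":[-373,-201,-58],"angular":[0,0,59.5],"fingers":0.3},{"slide":[-373,-201,-58],"angular":[0,0,59.5],"fingers":0.3},{"slide":[-373,-201,-58],"angular":[0,0,59.5],"fingers":0.3},{"slide":[-373,-201,-58],"angular":[0,0,59.5],"fingers":0.3},{"slide":[-373,-201,-58],"angular":[0,0,59.5],"fingers":0.3},{"slide":[-373,-201,-58],"angular":[0,0,59.5],"fingers":0.3},{"slide":[-373,-201,-58],"angular":[0,0,59.5],"fingers":0.3},{"slide":[-373,-201,-58],"angular":[0,0,59.5],"fingers":0.3}]}}

```text
clock: 1.88
tcp_pos: [0.4742, 0.2261, 0.2994]
orientation: [0.0, 0.644, 0.765, 0.0]
wrist_force: [1.0, 0.4, -0.4]
finger_gap: 0.0596
grip_force: 0.0
```

Run:
```python
from plan import *
s=get_state();s=get_state(); p=read_camera("wrist"); s2=get_state();T=Tw(s)@np.array(p["tool_from_camera"]);save(p,"w1.png")
np.save("w1T.npy",T);print(s["tcp_pos"],s2["tcp_pos"],s["joint_pos"],s["finger_gap"],np.abs(s["qvel"]).max())
delta(s,[.48,.22,.30],tool(10))
for n in ["first_tin_mid","tray","sugar_bowl_mid"]:
    for d in tip_of(n,p)[:2]: print(n,d["p"],d["point"],onz(p,d["point"],T,{"f":.048,"t":0,"s":.028}[n[0]]))
```

```text
[0.4742098  0.22614576 0.29938989] [0.4796923  0.22116012 0.29994124] [2.92038605e-01 2.05503549e-01 4.22376113e-02 1.40673211e+00
 1.48977724e-04 1.69024086e+00] 0.05958595228816157 0.9356528821786132
slide [-7.0, 4.6, -0.6] ang [0.04, -0.01, -0.11] rows 1.0
tray 0.84 [334.8, 180.2] [0.50383933 0.19543408 0.        ]
sugar_bowl_mid 0.57 [356.8, 263.3] [0.54916629 0.10028182 0.028     ]
```

View pics/w1.png

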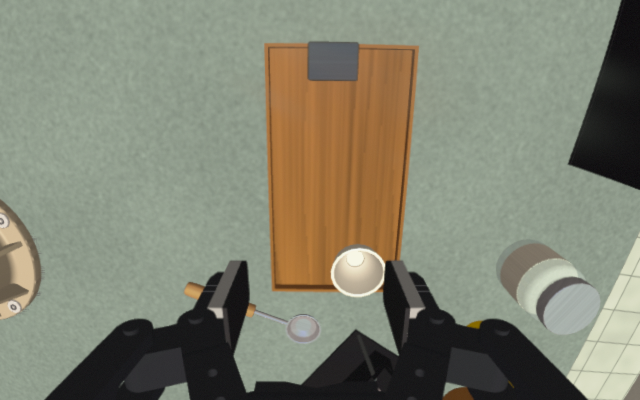

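The tray is seen from above, with corners at about (265,44), (418,46), (401,291) and (272,291). The first tin's lid spans (308–358, 42–80) at the +x rim and the bowl is at (358,270). Now I'll measure precisely with the arm at rest.

```bash
cat > tray.py <<'E'
from plan import *
from scipy.optimize import least_squares
np.set_printoptions(precision=4,suppress=True)
get_state(); s=get_state(); p=read_camera("wrist"); T=Tw(s)@np.array(p["tool_from_camera"]); print(s["tcp_pos"],np.abs(s["qvel"]).max(),p["shot"])
np.save("w2.npy",p["color"])
c=p["color"].astype(int); hsv=cv2.cvtColor(p["color"],cv2.COLOR_RGB2HSV)
m=((hsv[...,0]<20)&(hsv[...,1]>110)&(c[...,0]>70)).astype(np.uint8); m[:, :200]=0; m[:,450:]=0; m[305:]=0
print("bbox",cv2.boundingRect(m))
# edge pixel lists on world plane z=.018
def fit(pts):
    P=np.array([onz(p,q,T,.018)[:2] for q in pts]); 
    v=cv2.fitLine(P.astype(np.float32),cv2.DIST_HUBER,0,.001,.001).ravel(); return v
L=[];Rr=[];U=[];D=[]
for r in range(60,280,5):
    x=np.where(m[r])[0]
    if len(x): L.append((x[0]-.5,r)); 
    if len(x) and r<220: Rr.append((x[-1]+.5,r))
for cc in list(range(272,302,3))+list(range(366,412,3)):
    y=np.where(m[:,cc])[0]; U.append((cc,y[0]-.5))
for cc in range(280,325,4):
    y=np.where(m[:,cc])[0]; D.append((cc,y[-1]+.5))
f={k:fit(v) for k,v in dict(L=L,R=Rr,U=U,D=D).items()}
def inter(a,b):
    t=np.linalg.solve(np.c_[a[:2],-b[:2]],b[2:]-a[2:]); return a[2:]+t[0]*a[:2]
for k in f: print(k,"ang",np.degrees(np.arctan2(f[k][1],f[k][0]))%180)
C=[inter(f[a],f[b]) for a,b in ["LU","RU","RD","LD"]]
print("corners",np.array(C)); print("sides",[np.linalg.norm(C[i]-C[(i+1)%4]) for i in range(4)],"centre",np.mean(C,0))
# lid
g=((hsv[...,1]<90)).astype(np.uint8); roi=np.zeros_like(g); roi[30:95,290:380]=1
d=((c.sum(2)<300)&(hsv[...,1]<70)).astype(np.uint8)*roi
n,lab,st,_=cv2.connectedComponentsWithStats(d); k=1+np.argmax(st[1:,4]); print(st[k])
cn=cv2.findContours((lab==k).astype(np.uint8),0,1)[0][0]; b=cv2.boxPoints(cv2.minAreaRect(cn)); print(b)
W=np.array([onz(p,q,T,.090)[:2] for q in b]); print(W,"lid centre",W.mean(0),[np.linalg.norm(W[i]-W[(i+1)%4]) for i in range(4)])
save({"color":cv2.resize(p["color"][20:120,250:430],None,fx=4,fy=4)},"c2.png")
E
python3 tray.py
```

```text
[0.4739 0.2268 0.2987] 0.04769593012845325 7
bbox (200, 44, 219, 261)
L ang 99.27244
R ang 99.31295
U ang 9.1411915
D ang 9.964112
corners [[0.3981 0.3382]
 [0.5631 0.3647]
 [0.6124 0.064 ]
 [0.4476 0.035 ]]
sides [np.float32(0.16705814), np.float32(0.30475795), np.float32(0.16728535), np.float32(0.30716)] centre [0.5053 0.2005]
[ 308   43   51   38 1897]
[[308.  80.]
 [308.  43.]
 [358.  43.]
 [358.  80.]]
[[0.4526 0.3081]
 [0.4473 0.3395]
 [0.4911 0.3472]
 [0.4975 0.316 ]] lid centre [0.4721 0.3277] [np.float64(0.03177908113867886), np.float64(0.04445413644559346), np.float64(0.03182126163634469), np.float64(0.04558292955039449)]
```

Run:
```python
from plan import *
s=get_state(); delta(s,[.476,-.191,.30],tool(65.3)); print(s["clock"])
```

```text
slide [-412.9, -69.4, -1.5] ang [-0.02, -0.04, -55.36] rows 11.0
2.1333
```

Request:
{"op": "jog_arm", "data": {"moves": [{"slide":[-413,-69,-2],"angular":[0,0,-55.4]},{"slide":[-413,-69,-2],"angular":[0,0,-55.4]},{"slide":[-413,-69,-2],"angular":[0,0,-55.4]},{"slide":[-413,-69,-2],"angular":[0,0,-55.4]},{"slide":[-413,-69,-2],"angular":[0,0,-55.4]},{"slide":[-413,-69,-2],"angular":[0,0,-55.4]},{"slide":[-413,-69,-2],"angular":[0,0,-55.4]},{"slide":[-413,-69,-2],"angular":[0,0,-55.4]},{"slide":[-413,-69,-2],"angular":[0,0,-55.4]},{"slide":[-413,-69,-2],"angular":[0,0,-55.4]}]}}

```text
schema error: expected keys fingers, slide, angular
```

Request:
{"op": "jog_arm", "data": {"moves": [{"slide":[0,0,0]},{"slide":[0,0,0]},{"slide":[0,0,0]}]}}

```text
schema error: expected keys fingers, slide, angular
```

Run:
```python
from plan import *
get_state();s=get_state(); p=read_camera("wrist"); T=Tw(s)@np.array(p["tool_from_camera"]);save(p,"w3.png")
np.save("w3T.npy",T);print(s["clock"],s["tcp_pos"],s["finger_gap"],np.abs(s["qvel"]).max())
for n,z in [("rack",0),("tin_a_mid",.0847),("short_tin_mid",.073)]:
    for d in tip_of(n,p)[:4]: print(n,d["p"],d["point"],onz(p,d["point"],T,z))
```

```text
2.1333 [0.47308919 0.22768932 0.2986395 ] 0.060164818877052745 0.035382427373230066
```

View pics/w3.png

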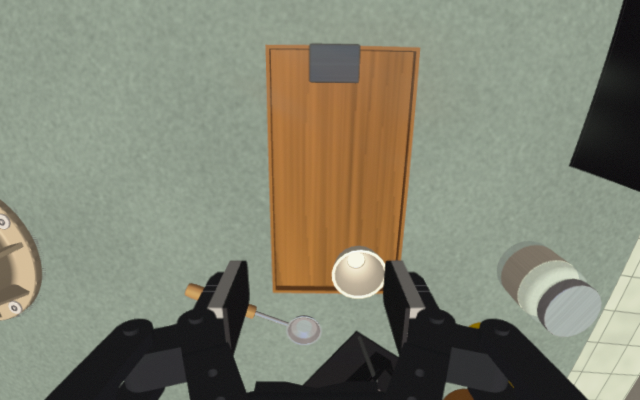

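The move was refused because all three keys are required, so this is the same tray view as before. I'll resend it with every key.

Request:
{"op": "jog_arm", "data": {"moves": [{"slide":[-413,-69,-2],"angular":[0,0,-55.4],"fingers":0.3},{"slide":[-413,-69,-2],"angular":[0,0,-55.4],"fingers":0.3},{"slide":[-413,-69,-2],"angular":[0,0,-55.4],"fingers":0.3},{"slide":[-413,-69,-2],"angular":[0,0,-55.4],"fingers":0.3},{"slide":[-413,-69,-2],"angular":[0,0,-55.4],"fingers":0.3},{"slide":[-413,-69,-2],"angular":[0,0,-55.4],"fingers":0.3},{"slide":[-413,-69,-2],"angular":[0,0,-55.4],"fingers":0.3},{"slide":[-413,-69,-2],"angular":[0,0,-55.4],"fingers":0.3},{"slide":[-413,-69,-2],"angular":[0,0,-55.4],"fingers":0.3},{"slide":[-413,-69,-2],"angular":[0,0,-55.4],"fingers":0.3}]}}

```text
clock: 3.17
tcp_pos: [0.4767, -0.1466, 0.3009]
orientation: [0.0, 0.21, 0.978, 0.0]
wrist_force: [1.3, 0.3, 0.8]
finger_gap: 0.0598
grip_force: 0.0
```

Request:
{"op": "jog_arm", "data": {"moves": [{"slide":[0,0,0],"angular":[0,0,0],"fingers":0.35},{"slide":[0,0,0],"angular":[0,0,0],"fingers":0.35},{"slide":[0,0,0],"angular":[0,0,0],"fingers":0.35},{"slide":[0,0,0],"angular":[0,0,0],"fingers":0.35}]}}

```text
clock: 3.5
tcp_pos: [0.4769, -0.1446, 0.3006]
orientation: [-0.0, 0.212, 0.977, 0.0]
wrist_force: [-0.5, 1.4, 0.0]
finger_gap: 0.0556
grip_force: 0.0
```

Run:
```python
from plan import *
get_state();s=get_state(); p=read_camera("wrist"); T=Tw(s)@np.array(p["tool_from_camera"]);save(p,"w4.png")
np.save("w4T.npy",T);print(s["clock"],s["tcp_pos"],s["finger_gap"],np.abs(s["qvel"]).max())
for n,z in [("rack",0),("tin_a_mid",.0847),("short_tin_mid",.073)]:
    for d in tip_of(n,p)[:4]: print(n,d["p"],d["point"],onz(p,d["point"],T,z))
```

```text
3.5 [ 0.47685882 -0.14457949  0.30064998] 0.05559985976686301 0.01046389926079497
rack 0.74 [285.3, 226.0] [ 0.5486403  -0.22170993  0.        ]
tin_a_mid 0.93 [121.8, 325.9] [ 0.55580879 -0.43952158  0.0847    ]
tin_a_mid 0.39 [601.7, 293.7] [0.75913969 0.10656118 0.0847    ]
short_tin_mid 0.96 [161.2, 228.5] [ 0.46983341 -0.33016765  0.073     ]
```

View pics/w4.png

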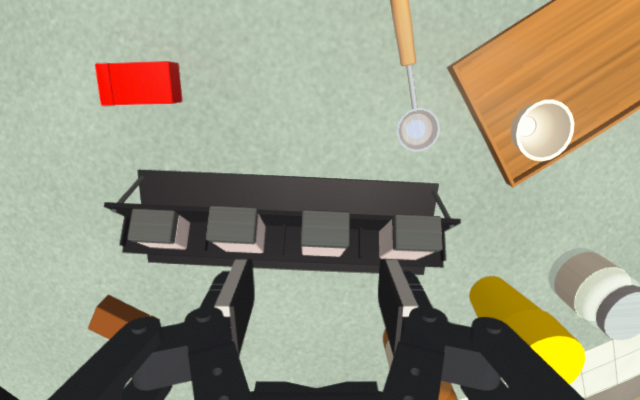

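The wrist view shows four lids: short at (157,228), tall at (235,227), (326,231) and (413,234). The thin fins are at (284,241) and (360,243). I'll crop for exact lid corners.

Run:
```python
import cv2
a=cv2.imread("pics/w4.png")[200:275,195:455]
a=cv2.resize(cv2.convertScaleAbs(a,alpha=1.8),None,fx=3,fy=3,interpolation=cv2.INTER_CUBIC); cv2.imwrite("pics/c4.png",a)
```

```text
(no output)
```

View pics/c4.png

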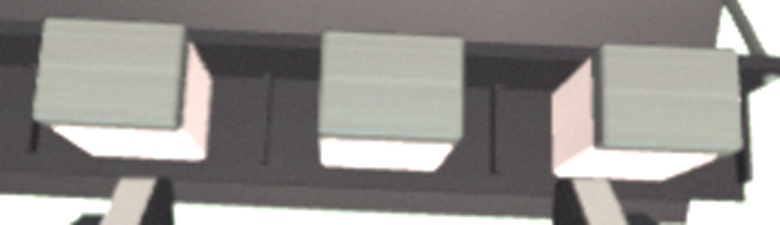

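```bash
cat > rack.py <<'E'
from plan import *
from scipy.optimize import least_squares
np.set_printoptions(precision=4,suppress=True)
def tinR(yaw): # rack frame rot * lean
    return R.from_euler("z",yaw).as_matrix(), R.from_euler("y",-.6).as_matrix()
def corner(q,slot,lx,ly,h=.084):
    Z,L=tinR(q[2]); return np.array([q[0],q[1],0])+Z@(np.array([0,slot,.05])+L@np.array([lx,ly,h]))
if __name__=="__main__":
    p=read_camera("wrist"); T=np.load("w4T.npy")
    obs=[]
    # image left = -y slots
    for slot,pts in [(-.045,[(44,18),(187,24),(182,126),(36,121)]),(.045,[(321,33),(463,37),(462,134),(319,132)]),(.135,[(600,45),(738,49),(740,149),(600,148)])]:
        for (lx,ly),(u,v) in zip([(-.017,-.023),(-.017,.023),(.017,.023),(.017,-.023)],pts): obs.append((slot,lx,ly,195+u/3-.33,200+v/3-.33))
    def f(q): return np.concatenate([proj(p,corner(q,*o[:3]),T)[0]-o[3:] for o in obs])
    r=least_squares(f,[.54,-.22,-.43],loss="soft_l1"); print(r.x,np.degrees(r.x[2])); print(r.fun.reshape(-1,2)); np.save("rack.npy",r.x)
E
python3 rack.py
```

```text
[ 0.5474 -0.2193 -0.4759] -27.26754005369924
[[-0.5382 -0.4043]
 [-0.7178 -0.1953]
 [-2.0852  0.8598]
 [-2.1426  0.15  ]
 [ 0.3305 -1.0924]
 [ 0.6985 -0.2556]
 [ 0.4918  2.4833]
 [-0.8185  1.0222]
 [ 0.2059 -0.8901]
 [ 0.5814 -0.1613]
 [ 1.7474  1.1875]
 [ 0.8567 -0.2912]]
```

```bash
cat > g.py <<'E'
import sys
from rack import *
q=np.load("rack.npy"); s=get_state()
slot=float(sys.argv[1]); Rt=tool(90+np.degrees(q[2]),.6)
for h in (.125,.050): delta(s,corner(q,slot,0,0,h),Rt)
E
python3 g.py .135
```

```text
slide [-30.8, 99.8, 147.6] ang [0.84, -34.35, 2.7] rows 5.0
slide [-73.1, 97.8, 209.5] ang [0.84, -34.35, 2.7] rows 6.0
```

Request:
{"op": "jog_arm", "data": {"moves": [{"slide":[-31,100,148],"angular":[0.84,-34.35,2.7],"fingers":0.35},{"slide":[-31,100,148],"angular":[0.84,-34.35,2.7],"fingers":0.35},{"slide":[-31,100,148],"angular":[0.84,-34.35,2.7],"fingers":0.35},{"slide":[-31,100,148],"angular":[0.84,-34.35,2.7],"fingers":0.35},{"slide":[-31,100,148],"angular":[0.84,-34.35,2.7],"fingers":0.35},{"slide":[-31,100,148],"angular":[0.84,-34.35,2.7],"fingers":0.35},{"slide":[-31,100,148],"angular":[0.84,-34.35,2.7],"fingers":0.35},{"slide":[-31,100,148],"angular":[0.84,-34.35,2.7],"fingers":0.35}]}}

```text
clock: 4.42
tcp_pos: [0.5423, -0.0653, 0.1482]
orientation: [0.284, 0.225, 0.93, -0.07]
wrist_force: [-0.3, 0.7, -0.5]
finger_gap: 0.0554
grip_force: 0.0
```

```bash
python3 g.py .135
python3 - <<'E'
from rack import *
s=get_state(); p=read_camera("wrist"); T=Tw(s)@np.array(p["tool_from_camera"]); q=np.load("rack.npy"); a=p["color"][:,:,::-1].copy()
print(s["clock"],s["finger_gap"],s["joint_pos"])
for lx,ly in [(-.017,-.023),(-.017,.023),(.017,.023),(.017,-.023)]: cv2.circle(a,tuple(int(v) for v in proj(p,corner(q,.135,lx,ly),T)[0].round()),3,(0,0,255),1)
cv2.imwrite("pics/w5.png",a)
E
```

```text
slide [-6.5, 0.5, -1.6] ang [-0.04, -0.37, 0.12] rows 1.0
slide [-6.9, 0.5, 73.4] ang [-0.04, -0.37, 0.12] rows 2.0
4.4167 0.05543434357310154 [-0.1796 -0.0348 -0.8054  0.2273 -0.1648  0.2458]
```

View pics/w5.png

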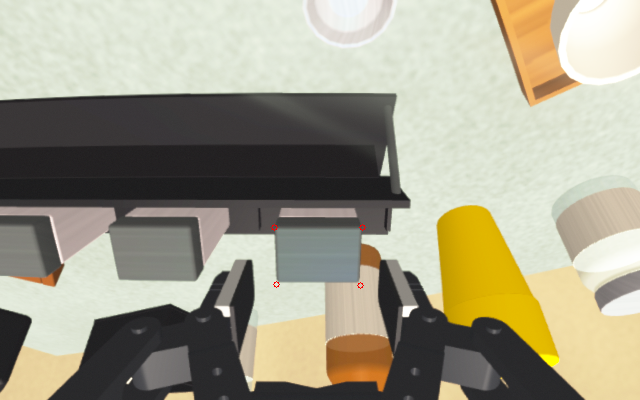

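The predicted lid corners (red) fall on the actual lid at (276–360, 222–282) to within about 1.5 mm, and it sits centred between the pads. I'll descend and grip.

Request:
{"op": "jog_arm", "data": {"moves": [{"slide":[-5.5,0.5,20],"angular":[0,-0.4,0.1],"fingers":0.35},{"slide":[-5.5,0.5,50],"angular":[0,-0.4,0.1],"fingers":0.35},{"slide":[-5.5,0.5,73],"angular":[0,-0.4,0.1],"fingers":0.35},{"slide":[-5.5,0.5,73],"angular":[0,-0.4,0.1],"fingers":0.35},{"slide":[-5.5,0.5,73],"angular":[0,-0.4,0.1],"fingers":0.6},{"slide":[-5.5,0.5,73],"angular":[0,-0.4,0.1],"fingers":0.6},{"slide":[-5.5,0.5,73],"angular":[0,-0.4,0.1],"fingers":0.6},{"slide":[-5.5,0.5,73],"angular":[0,-0.4,0.1],"fingers":0.6}], "squeeze": 40}}

```text
clock: 5.13
tcp_pos: [0.588, -0.0888, 0.097]
orientation: [0.291, 0.227, 0.927, -0.07]
wrist_force: [0.0, 0.3, -0.7]
finger_gap: 0.0456
grip_force: 41.0
```

```bash
python3 g.py .135
```

```text
slide [6.4, 0.3, -72.9] ang [-0.04, 0.48, -0.21] rows 2.0
slide [7.0, 0.4, 2.1] ang [-0.04, 0.48, -0.21] rows 1.0
```

Request:
{"op": "jog_arm", "data": {"moves": [{"slide":[0,0,-25],"angular":[0,0,0],"fingers":0.6},{"slide":[0,0,-65],"angular":[0,0,0],"fingers":0.6},{"slide":[0,0,-105],"angular":[0,0,0],"fingers":0.6},{"slide":[-25,0,-130],"angular":[0,7,0],"fingers":0.6},{"slide":[-25,0,-130],"angular":[0,7,0],"fingers":0.6}]}}

```text
clock: 5.55
tcp_pos: [0.5382, -0.063, 0.2208]
orientation: [0.234, 0.23, 0.943, -0.056]
wrist_force: [3.4, -0.5, 1.2]
finger_gap: 0.0453
grip_force: 43.8
```

```bash
cat > t.py <<'E'
import sys
from plan import *
F=np.array([.4721,.3283]); X=np.array([-.161,.987])
s=get_state(); print(s["tcp_pos"],s["clock"],s["finger_gap"],s["grip_force"],np.abs(s["qvel"]).max())
d,z=map(float,sys.argv[1:3]); delta(s,[*(F-d*X),z],tool(9.3))
E
python3 t.py .051 .17
```

```text
[ 0.53818935 -0.06301051  0.22083956] 5.55 0.0453143468830428 43.82559657096863 1.0229338842570033
slide [208.2, 276.0, -51.7] ang [13.07, 25.73, 52.2] rows 9.0
```

Request:
{"op": "jog_arm", "data": {"moves": [{"slide":[208,276,-52],"angular":[13.07,25.73,52.2],"fingers":0.6},{"slide":[208,276,-52],"angular":[13.07,25.73,52.2],"fingers":0.6},{"slide":[208,276,-52],"angular":[13.07,25.73,52.2],"fingers":0.6},{"slide":[208,276,-52],"angular":[13.07,25.73,52.2],"fingers":0.6},{"slide":[208,276,-52],"angular":[13.07,25.73,52.2],"fingers":0.6},{"slide":[208,276,-52],"angular":[13.07,25.73,52.2],"fingers":0.6},{"slide":[208,276,-52],"angular":[13.07,25.73,52.2],"fingers":0.6},{"slide":[208,276,-52],"angular":[13.07,25.73,52.2],"fingers":0.6},{"slide":[208,276,-52],"angular":[13.07,25.73,52.2],"fingers":0.6},{"slide":[208,276,-52],"angular":[13.07,25.73,52.2],"fingers":0.6}]}}

```text
clock: 6.38
tcp_pos: [0.4819, 0.2812, 0.1657]
orientation: [-0.002, 0.648, 0.762, 0.0]
wrist_force: [0.6, -0.8, -1.5]
finger_gap: 0.0457
grip_force: 43.8
```

Request:
{"op": "jog_arm", "data": {"moves": [{"slide":[0,0,0],"angular":[0,0,0],"fingers":0.6},{"slide":[0,0,0],"angular":[0,0,0],"fingers":0.6},{"slide":[0,0,0],"angular":[0,0,0],"fingers":0.6}]}}

```text
clock: 6.63
tcp_pos: [0.4826, 0.2761, 0.1667]
orientation: [-0.0, 0.648, 0.762, -0.001]
wrist_force: [0.5, -0.0, -1.2]
finger_gap: 0.0457
grip_force: 43.8
```

```bash
python3 t.py .051 .17
cat > lid.py <<'E'
from plan import *
# draw model boxes of first tin and held tin, save enlarged crop
get_state(); s=get_state(); p=read_camera("wrist"); C=np.array(p["tool_from_camera"]); T=Tw(s)@C
save(p,"w6.png"); a=cv2.cvtColor(p["color"],cv2.COLOR_RGB2HSV)
b=p["color"]; print(b[150:300:4,320].tolist())
E
python3 lid.py
```

```text
[0.48255784 0.27610817 0.16665017] 6.6333 0.0456939444631011 43.79574179649353 0.010086372652464945
slide [2.2, -1.9, -3.3] ang [-0.05, 0.03, -0.1] rows 1.0
[[86, 95, 99], [86, 95, 98], [88, 96, 100], [119, 88, 58], [186, 126, 66], [187, 127, 66], [187, 128, 66], [187, 128, 67], [187, 127, 66], [187, 127, 66], [187, 128, 67], [188, 128, 66], [159, 123, 91], [129, 117, 113], [128, 116, 112], [128, 116, 112], [128, 116, 112], [128, 116, 112], [127, 115, 111], [128, 116, 112], [129, 117, 114], [129, 117, 113], [128, 116, 112], [129, 116, 112], [129, 117, 112], [128, 117, 113], [189, 171, 165], [44, 43, 41], [46, 45, 44], [45, 45, 43], [49, 47, 46], [58, 58, 54], [88, 88, 84], [89, 97, 92], [86, 95, 91], [86, 94, 89], [89, 97, 92], [87, 95, 90]]
```

View pics/w6.png

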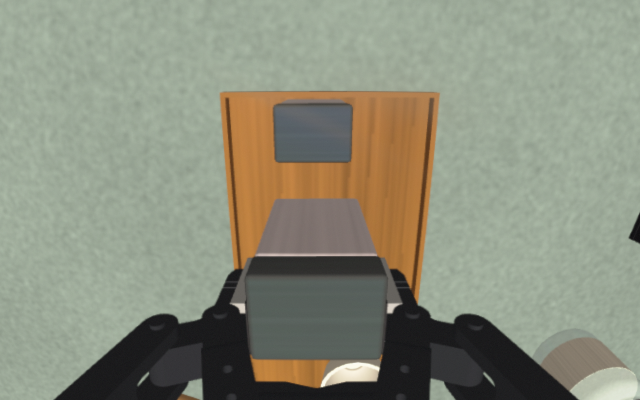

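The held tin's front face spans cols 274–362 with its bottom edge at row 199, and its lid top reaches row 358. The first tin's lid is at (274–352, 103–162). I'll fit both from these edges.

```bash
cat > fit.py <<'E'
from plan import *
from scipy.optimize import least_squares
np.set_printoptions(precision=4,suppress=True)
s=get_state(); p=read_camera("wrist"); C=np.array(p["tool_from_camera"]); T=Tw(s)@C
g=cv2.cvtColor(p["color"],cv2.COLOR_RGB2GRAY).astype(float)
col=p["color"][90:290,300:330].mean(1).round().astype(int)
for r in list(range(8,24))+list(range(66,80))+list(range(104,114))+list(range(162,190)): print(90+r,col[r].tolist(),end=" ")
print(); 
for r in (135,215,330): print(r,[(c,int(g[r,c])) for c in list(range(244,284,2))+list(range(346,392,2))])
obs=[((.017,-.023,0),(274.5,199)),((.017,.023,0),(362.5,199)),((-.017,-.023,.084),(250,358)),((-.017,.023,.084),(382,358)),((.017,0,.084),(316,274))]
def pts(q): # tin -> tool: tin z = -tool z, tin y=tool y, tin x = tool x... (pitch q3)
    M=R.from_euler("y",q[3]).as_matrix()@np.diag([1,1,-1]); return np.array([M@(np.array(o[0])-[0,0,.05])+q[:3] for o in obs])
w=np.array([[1,1]]*4+[[0,.5]])
f=lambda q:((proj(p,pts(q),C)-[o[1] for o in obs])*w).ravel()
r=least_squares(f,[.005,0,0,0]); print("held: tool offset",r.x,"res",r.fun.round(1))
L=np.array([onz(p,q,T,.09)[:2] for q in [(274,162),(352,162),(274,104),(352,104)]]); print("first lid",L, L.mean(0))
E
python3 fit.py
```

```text
98 [165, 122, 86] 99 [140, 119, 105] 100 [130, 118, 113] 101 [128, 116, 111] 102 [114, 104, 99] 103 [82, 78, 73] 104 [76, 74, 68] 105 [88, 87, 83] 106 [93, 95, 94] 107 [94, 98, 102] 108 [94, 100, 106] 109 [95, 100, 106] 110 [95, 101, 107] 111 [96, 101, 107] 112 [97, 102, 108] 113 [98, 103, 107] 156 [86, 94, 97] 157 [87, 95, 98] 158 [88, 97, 99] 159 [88, 97, 99] 160 [85, 91, 91] 161 [92, 86, 80] 162 [138, 97, 60] 163 [173, 118, 64] 164 [178, 121, 65] 165 [178, 120, 64] 166 [178, 121, 64] 167 [178, 121, 64] 168 [178, 120, 64] 169 [178, 121, 64] 194 [177, 120, 63] 195 [177, 120, 63] 196 [177, 120, 62] 197 [175, 120, 66] 198 [155, 118, 87] 199 [131, 116, 109] 200 [127, 115, 111] 201 [127, 115, 111] 202 [127, 115, 111] 203 [127, 115, 111] 252 [131, 118, 114] 253 [156, 142, 136] 254 [186, 169, 163] 255 [200, 182, 174] 256 [98, 91, 87] 257 [48, 47, 45] 258 [44, 43, 41] 259 [44, 43, 42] 260 [44, 44, 42] 261 [45, 44, 43] 262 [46, 46, 44] 263 [46, 46, 44] 264 [46, 47, 44] 265 [46, 46, 44] 266 [46, 47, 44] 267 [46, 46, 44] 268 [47, 46, 44] 269 [47, 47, 45] 270 [47, 47, 45] 271 [48, 48, 46] 272 
[... 1149 characters left out ...]
, 125), (390, 120)]
330 [(244, 25), (246, 39), (248, 57), (250, 82), (252, 90), (254, 93), (256, 93), (258, 92), (260, 93), (262, 92), (264, 92), (266, 93), (268, 93), (270, 93), (272, 94), (274, 93), (276, 94), (278, 94), (280, 93), (282, 92), (346, 92), (348, 93), (350, 92), (352, 92), (354, 92), (356, 92), (358, 93), (360, 93), (362, 92), (364, 92), (366, 92), (368, 92), (370, 91), (372, 92), (374, 91), (376, 92), (378, 92), (380, 88), (382, 81), (384, 60), (386, 29), (388, 25), (390, 26)]
held: tool offset [ 0.0059  0.0006  0.0016 -0.0373] res [-0.1 -0.3 -3.4 -0.3  1.3  0.5  0.9  0.5  0.  -1.2]
first lid [[0.4523 0.3076]
 [0.4981 0.315 ]
 [0.4481 0.3409]
 [0.4918 0.348 ]] [0.4726 0.3279]
```

Request:
{"op": "jog_arm", "data": {"moves": [{"slide":[5,-2.5,35],"angular":[0,1,-0.1],"fingers":0.6},{"slide":[10,-2.5,70],"angular":[0,1,-0.1],"fingers":0.6},{"slide":[10,-2.5,95],"angular":[0,1,-0.1],"fingers":0.6},{"slide":[10,-2.5,103],"angular":[0,1,-0.1],"fingers":0.6},{"slide":[10,-2.5,105],"angular":[0,1,-0.1],"fingers":0.6},{"slide":[10,-2.5,105],"angular":[0,1,-0.1],"fingers":0.6},{"slide":[10,-2.5,105],"angular":[0,1,-0.1],"fingers":0.6}]}}

```text
clock: 7.32
tcp_pos: [0.4797, 0.2864, 0.0627]
orientation: [-0.007, 0.648, 0.762, 0.006]
wrist_force: [0.3, 0.1, -1.1]
finger_gap: 0.0453
grip_force: 43.8
```

```bash
python3 t.py .043 .058
python3 - <<'E'
from workcell import *
print(get_state()["wrist_force"])
E
```

```text
[0.47968637 0.28642953 0.0627343 ] 7.3167 0.04526559226794881 43.82585942745209 0.009746655964738038
slide [-0.5, -0.8, 4.7] ang [0.05, -1.03, -0.02] rows 1.0
[ 0.32480775  0.12261696 -1.07531346]
```

Request:
{"op": "jog_arm", "data": {"moves": [{"slide":[0,-0.5,2],"angular":[0,0,0],"fingers":0.6},{"slide":[0,-0.5,4],"angular":[0,0,0],"fingers":0.6},{"slide":[0,-0.5,4],"angular":[0,0,0],"fingers":0.6}]}}

```text
clock: 7.57
tcp_pos: [0.4782, 0.2864, 0.0576]
orientation: [-0.007, 0.647, 0.762, 0.005]
wrist_force: [-1.3, -0.0, -0.8]
finger_gap: 0.0454
grip_force: 43.8
```

Request:
{"op": "jog_arm", "data": {"moves": [{"slide":[0,0,1],"angular":[0,0,0],"fingers":0.6},{"slide":[0,0,1.5],"angular":[0,0,0],"fingers":0.6},{"slide":[0,0,1.5],"angular":[0,0,0],"fingers":0.6}]}}

```text
clock: 7.82
tcp_pos: [0.4779, 0.2864, 0.0559]
orientation: [-0.007, 0.647, 0.762, 0.005]
wrist_force: [-0.5, 0.4, 2.6]
finger_gap: 0.0456
grip_force: 44.3
```

Request:
{"op": "jog_arm", "data": {"moves": [{"slide":[0,0,0],"angular":[0,0,0],"fingers":0.33},{"slide":[0,0,0],"angular":[0,0,0],"fingers":0.33},{"slide":[0,0,0],"angular":[0,0,0],"fingers":0.33},{"slide":[0,0,-15],"angular":[0,0,0],"fingers":0.33},{"slide":[0,0,-50],"angular":[0,0,0],"fingers":0.33},{"slide":[0,0,-90],"angular":[0,0,0],"fingers":0.33},{"slide":[0,0,-120],"angular":[0,0,0],"fingers":0.33},{"slide":[0,0,-120],"angular":[0,0,0],"fingers":0.33},{"slide":[0,0,-120],"angular":[0,0,0],"fingers":0.33}]}}

```text
clock: 8.57
tcp_pos: [0.4798, 0.2848, 0.1776]
orientation: [-0.006, 0.647, 0.762, 0.007]
wrist_force: [-0.3, -0.0, 0.6]
finger_gap: 0.0572
grip_force: 0.0
```

```bash
cat > lids.py <<'E'
from plan import *
import sys
np.set_printoptions(precision=4,suppress=True)
get_state(); s=get_state(); p=read_camera("wrist"); T=Tw(s)@np.array(p["tool_from_camera"]); save(p,sys.argv[1])
print(s["tcp_pos"],np.abs(s["qvel"]).max(),s["clock"])
X=np.array([-.161,.987]);Y=np.array([-.987,-.161])
# rectify the lid plane z=.09 to a top view, 4 px/mm, origin at F - .05X
O=np.array([.4722,.328])
uu,vv=np.meshgrid(np.arange(-40,41,.25),np.arange(30,-150,-.25)) # u: -tray y (mm) , v: tray x
W=np.concatenate([(O+vv[...,None]*.001*X-uu[...,None]*.001*Y).reshape(-1,2),np.full((uu.size,1),.09)],1)
q=proj(p,W,T).reshape(*uu.shape,2).astype(np.float32)
im=cv2.remap(p["color"][:,:,::-1].copy(),q[...,0],q[...,1],cv2.INTER_LINEAR)
cv2.imwrite("pics/top_"+sys.argv[1],im[:600])
g=im.astype(int); lid=((g.max(2)-g.min(2)<28)&(g.max(2)<125)).astype(np.uint8)
lid=cv2.morphologyEx(lid,cv2.MORPH_OPEN,np.ones((9,9)))
n,l,st,_=cv2.connectedComponentsWithStats(lid)
for k in range(1,n):
    if st[k,4]>4000:
        c=cv2.minAreaRect(np.argwhere(l==k)[:,::-1].astype(np.float32)); x,y,w,h=st[k,:4]
        print("blob u",x/4-40,(x+w)/4-40,"v",30-y/4,30-(y+h)/4,"rect centre u,v",c[0][0]/4-40,30-c[0][1]/4,"size",np.array(c[1])/4,"ang",c[2])
E
python3 lids.py w7.png
```

```text
[0.4798 0.2848 0.1776] 0.06577321975033402 8.5667
blob u -23.25 22.5 v 18.75 -51.0 rect centre u,v -0.5 -16.0 size [69.5 45.5] ang 90.0
```

View pics/top_w7.png

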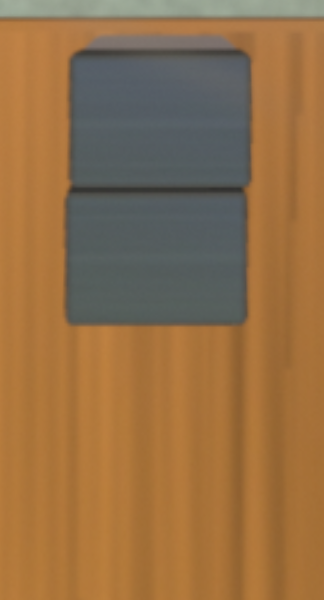

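The top view shows the first added tin sitting against the first one with about 0.5 mm gap, 1 mm sideways and no visible tilt, and the first tin hasn't moved. Next is the middle slot.

```bash
sed -i 's/(.125,.050)/(.140,.050)/' g.py; python3 g.py .045
```

```text
slide [-425.0, -50.2, 2.7] ang [-15.61, -32.77, -51.93] rows 11.0
slide [-456.6, -9.3, 76.4] ang [-15.61, -32.77, -51.93] rows 12.0
```

Request:
{"op": "jog_arm", "data": {"moves": [{"slide":[-425,-50,3],"angular":[-15.6,-32.8,-51.9],"fingers":0.33},{"slide":[-425,-50,3],"angular":[-15.6,-32.8,-51.9],"fingers":0.33},{"slide":[-425,-50,3],"angular":[-15.6,-32.8,-51.9],"fingers":0.33},{"slide":[-425,-50,3],"angular":[-15.6,-32.8,-51.9],"fingers":0.33},{"slide":[-425,-50,3],"angular":[-15.6,-32.8,-51.9],"fingers":0.33},{"slide":[-425,-50,3],"angular":[-15.6,-32.8,-51.9],"fingers":0.35},{"slide":[-425,-50,3],"angular":[-15.6,-32.8,-51.9],"fingers":0.35},{"slide":[-425,-50,3],"angular":[-15.6,-32.8,-51.9],"fingers":0.35},{"slide":[-425,-50,3],"angular":[-15.6,-32.8,-51.9],"fingers":0.35},{"slide":[-425,-50,3],"angular":[-15.6,-32.8,-51.9],"fingers":0.35}]}}

```text
clock: 9.45
tcp_pos: [0.4932, -0.1097, 0.1624]
orientation: [0.286, 0.222, 0.93, -0.07]
wrist_force: [3.0, 0.7, -0.6]
finger_gap: 0.056
grip_force: 0.0
```

```bash
python3 g.py .045
```

```text
slide [-17.5, -27.7, 8.3] ang [-0.0, -0.14, 0.38] rows 1.0
slide [-17.8, -27.7, 98.3] ang [-0.0, -0.14, 0.38] rows 3.0
```

Request:
{"op": "jog_arm", "data": {"moves": [{"slide":[-10,-18,5],"angular":[0,0,0],"fingers":0.35},{"slide":[-15,-26,8],"angular":[0,0,0],"fingers":0.35},{"slide":[-15,-26,8],"angular":[0,0,0],"fingers":0.35},{"slide":[-15,-26,8],"angular":[0,0,0],"fingers":0.35},{"slide":[-15,-26,8],"angular":[0,0,0],"fingers":0.35}]}}

```text
clock: 9.87
tcp_pos: [0.4992, -0.1398, 0.1665]
orientation: [0.286, 0.225, 0.929, -0.07]
wrist_force: [0.0, 0.2, 0.4]
finger_gap: 0.0555
grip_force: 0.0
```

```bash
python3 g.py .045
cat > chk.py <<'E'
import sys
from rack import *
# lid blob in the wrist picture against the model's prediction
s=get_state(); p=read_camera("wrist"); T=Tw(s)@np.array(p["tool_from_camera"]); q=np.load("rack.npy"); sl=float(sys.argv[1])
P=np.array([proj(p,corner(q,sl,a,b),T)[0] for a,b in [(-.017,-.023),(-.017,.023),(.017,.023),(.017,-.023)]])
g=p["color"].astype(int); m=((g.max(2)-g.min(2)<28)&(g.max(2)>70)&(g.max(2)<135)).astype(np.uint8); m=cv2.morphologyEx(m,cv2.MORPH_OPEN,np.ones((5,5)))
n,l,st,_=cv2.connectedComponentsWithStats(m); c=P.mean(0).astype(int); k=l[c[1],c[0]]
print("model",P.min(0),P.max(0),"blob",k,st[k,:2],st[k,:2]+st[k,2:4],st[k,4],"speed",np.abs(s["qvel"]).max())
E
python3 chk.py .045
```

```text
slide [0.4, -3.6, 0.9] ang [-0.02, -0.17, 0.06] rows 1.0
slide [0.1, -3.6, 90.9] ang [-0.02, -0.17, 0.06] rows 3.0
model [269.3441 203.7439] [351.7709 258.4745] blob 0 [0 0] [640 400] 232274 speed 0.01665204132562417
```

```bash
sed -i 's/<135/<165/' chk.py; python3 chk.py .045; python3 g.py .045
```

```text
model [268.8102 203.2635] [351.2068 258.0233] blob 3 [192 181] [483 256] 11345 speed 0.00791521452125887
slide [0.8, -4.0, 1.2] ang [0.01, -0.11, 0.11] rows 1.0
slide [0.6, -4.0, 91.2] ang [0.01, -0.11, 0.11] rows 3.0
```

```bash
cat > prof.py <<'E'
import sys
from h import *
p=read_camera("wrist"); c=p["color"][int(sys.argv[1])-3:int(sys.argv[1])+4].mean(0).round().astype(int)
print([(x,*c[x].tolist()) for x in list(range(258,284,3))+list(range(338,366,3))])
E
python3 prof.py 232
```

```text
[(258, 234, 240, 226), (261, 234, 240, 226), (264, 235, 241, 227), (267, 234, 240, 226), (270, 189, 197, 179), (273, 134, 144, 137), (276, 137, 149, 143), (279, 137, 149, 143), (282, 137, 149, 144), (338, 136, 149, 148), (341, 136, 150, 149), (344, 136, 149, 149), (347, 132, 140, 137), (350, 217, 224, 206), (353, 232, 238, 224), (356, 235, 240, 227), (359, 234, 240, 227), (362, 232, 239, 225), (365, 230, 236, 222)]
```

Request:
{"op": "jog_arm", "data": {"moves": [{"slide":[-0.5,-4,20],"angular":[0,0,0],"fingers":0.35},{"slide":[-0.5,-4,45],"angular":[0,0,0],"fingers":0.35},{"slide":[-0.5,-4,72],"angular":[0,0,0],"fingers":0.35},{"slide":[-0.5,-4,90],"angular":[0,0,0],"fingers":0.35},{"slide":[-0.5,-4,90],"angular":[0,0,0],"fingers":0.35},{"slide":[-0.5,-4,90],"angular":[0,0,0],"fingers":0.35},{"slide":[-0.5,-4,90],"angular":[0,0,0],"fingers":0.6},{"slide":[-0.5,-4,90],"angular":[0,0,0],"fingers":0.6},{"slide":[-0.5,-4,90],"angular":[0,0,0],"fingers":0.6},{"slide":[-0.5,-4,90],"angular":[0,0,0],"fingers":0.6}]}}

```text
clock: 10.85
tcp_pos: [0.5434, -0.168, 0.0947]
orientation: [0.288, 0.225, 0.928, -0.07]
wrist_force: [0.2, -0.5, -1.9]
finger_gap: 0.0457
grip_force: 40.9
```

```bash
python3 g.py .045
```

```text
slide [2.8, 1.2, -87.9] ang [-0.06, 0.06, 0.02] rows 3.0
slide [2.9, 1.3, 2.1] ang [-0.06, 0.06, 0.02] rows 1.0
```

Request:
{"op": "jog_arm", "data": {"moves": [{"slide":[0,0,-25],"angular":[0,0,0],"fingers":0.6},{"slide":[0,0,-65],"angular":[0,0,0],"fingers":0.6},{"slide":[0,0,-105],"angular":[0,0,0],"fingers":0.6},{"slide":[-25,0,-130],"angular":[0,7,0],"fingers":0.6},{"slide":[-25,0,-130],"angular":[0,7,0],"fingers":0.6}]}}

```text
clock: 11.27
tcp_pos: [0.4947, -0.1428, 0.2194]
orientation: [0.231, 0.229, 0.944, -0.056]
wrist_force: [2.7, -1.7, 0.5]
finger_gap: 0.0454
grip_force: 43.5
```

```bash
python3 t.py .082 .17
```

```text
[ 0.49467896 -0.14280729  0.21943641] 11.2667 0.04538793423094571 43.49719226360321 1.0176259297153316
slide [188.7, 342.5, -42.9] ang [12.78, 25.5, 52.37] rows 10.0
```

Request:
{"op": "jog_arm", "data": {"moves": [{"slide":[189,343,-43],"angular":[12.8,25.5,52.4],"fingers":0.6},{"slide":[189,343,-43],"angular":[12.8,25.5,52.4],"fingers":0.6},{"slide":[189,343,-43],"angular":[12.8,25.5,52.4],"fingers":0.6},{"slide":[189,343,-43],"angular":[12.8,25.5,52.4],"fingers":0.6},{"slide":[189,343,-43],"angular":[12.8,25.5,52.4],"fingers":0.6},{"slide":[189,343,-43],"angular":[12.8,25.5,52.4],"fingers":0.6},{"slide":[189,343,-43],"angular":[12.8,25.5,52.4],"fingers":0.6},{"slide":[189,343,-43],"angular":[12.8,25.5,52.4],"fingers":0.6},{"slide":[189,343,-43],"angular":[12.8,25.5,52.4],"fingers":0.6},{"slide":[189,343,-43],"angular":[12.8,25.5,52.4],"fingers":0.6}]}}

```text
clock: 12.1
tcp_pos: [0.4884, 0.2445, 0.1666]
orientation: [-0.002, 0.65, 0.76, -0.0]
wrist_force: [1.7, -1.2, -0.7]
finger_gap: 0.0454
grip_force: 43.5
```

Request:
{"op": "jog_arm", "data": {"moves": [{"slide":[0,0,0],"angular":[0,0,0],"fingers":0.6},{"slide":[0,0,0],"angular":[0,0,0],"fingers":0.6},{"slide":[0,0,0],"angular":[0,0,0],"fingers":0.6},{"slide":[0,0,0],"angular":[0,0,0],"fingers":0.6}]}}

```text
clock: 12.43
tcp_pos: [0.4871, 0.2424, 0.1669]
orientation: [-0.001, 0.648, 0.762, -0.0]
wrist_force: [-0.2, 0.5, -1.7]
finger_gap: 0.0456
grip_force: 43.5
```

```bash
python3 t.py .082 .17
cat > fit2.py <<'E'
from plan import *
from scipy.optimize import least_squares
np.set_printoptions(precision=4,suppress=True)
p=read_camera("wrist"); C=np.array(p["tool_from_camera"]); g=p["color"].astype(int); h=g[...,0]-g[...,2]
c=h[:,312:322].mean(1); wood=c>35
print("wood->tin transitions rows",[r for r in range(90,260) if wood[r]!=wood[r-1]])
b=g[:,300:330].mean(2).mean(1)
d=[r for r in range(200,300) if b[r]<60]; print("dark strip",d[:1],d[-1:])
b0=max(r for r in range(120,260) if wood[r]); rows=[b0+4]
top=np.argmin(np.abs(b[d[-1]:d[-1]+12]-66))+d[-1]
lid=b[310:385]; bk=[310+i for i in range(75) if lid[i]<60]; print("lid back row",bk[:1])
w=wood[b0+4]; L=max(x for x in range(200,310) if w) if False else None
m=h[b0+3]<32; L=315
while m[L-1]: L-=1
Rr=315
while m[Rr+1]: Rr+=1
print("base cols",L,Rr,"base row",b0+.5,"lid front",top)
obs=[((.017,-.023,0),(L-.5,b0+.5)),((.017,.023,0),(Rr+.5,b0+.5)),((.017,0,.084),(316,top)),((-.017,0,.084),(316,bk[0]-.5 if bk else 358))]
def pts(q):
    M=R.from_euler("y",q[3]).as_matrix()@np.diag([1,1,-1]); return np.array([M@(np.array(o[0])-[0,0,.05])+q[:3] for o in obs])
wt=np.array([[1,1]]*2+[[0,1]]*2)
f=lambda q:((proj(p,pts(q),C)-[o[1] for o in obs])*wt).ravel()
r=least_squares(f,[.003,0,0,0]); print("held offset",r.x,"res",r.fun.round(1))
E
python3 fit2.py
```

```text
[0.48713696 0.24240383 0.16689771] 12.4333 0.045599446765780975 43.460267186164856 0.013533887797526638
slide [5.2, -1.0, -3.1] ang [-0.12, -0.06, -0.1] rows 1.0
wood->tin transitions rows [163, 206]
dark strip [267] [284]
lid back row []
base cols 276 356 base row 205.5 lid front 286
held offset [-0.0049  0.0002  0.0147  0.0183] res [ 1.  -0.2 -1.  -0.2 -0.  -0.2 -0.   0.5]
```

Run:
```python
from h import *
p=read_camera("wrist"); g=p["color"].astype(int).mean(2)
for r in (215,320,340): print(r,[(x,int(g[r,x])) for x in list(range(240,282,2))+list(range(350,394,2))])
b=g[:,300:330].mean(1); print([(r,int(b[r])) for r in range(340,400,3)])
print("first/second lid rows",[(r,int(b[r])) for r in range(60,170,3)])
```

```text
215 [(240, 123), (242, 127), (244, 128), (246, 129), (248, 131), (250, 131), (252, 128), (254, 124), (256, 124), (258, 126), (260, 123), (262, 122), (264, 119), (266, 123), (268, 126), (270, 123), (272, 121), (274, 118), (276, 118), (278, 118), (280, 117), (350, 118), (352, 119), (354, 119), (356, 119), (358, 122), (360, 113), (362, 107), (364, 113), (366, 116), (368, 116), (370, 119), (372, 117), (374, 119), (376, 117), (378, 117), (380, 116), (382, 115), (384, 114), (386, 119), (388, 117), (390, 115), (392, 111)]
320 [(240, 28), (242, 27), (244, 27), (246, 59), (248, 60), (250, 81), (252, 89), (254, 94), (256, 92), (258, 92), (260, 92), (262, 93), (264, 92), (266, 92), (268, 93), (270, 92), (272, 93), (274, 93), (276, 92), (278, 93), (280, 93), (350, 95), (352, 94), (354, 93), (356, 93), (358, 93), (360, 95), (362, 93), (364, 93), (366, 94), (368, 94), (370, 95), (372, 94), (374, 95), (376, 93), (378, 93), (380, 89), (382, 83), (384, 63), (386, 50), (388, 26), (390, 27), (392, 28)]
340 [(240, 27), (242, 24), (244, 24), (246, 27), (248, 56), (250, 64), (252, 84), (254, 91), (256, 92
[... 333 characters left out ...]
(386, 26), (388, 25), (390, 25), (392, 27)]
[(340, 92), (343, 94), (346, 94), (349, 94), (352, 95), (355, 94), (358, 95), (361, 94), (364, 92), (367, 95), (370, 102), (373, 145), (376, 175), (379, 169), (382, 165), (385, 140), (388, 34), (391, 27), (394, 25), (397, 26)]
first/second lid rows [(60, 104), (63, 104), (66, 102), (69, 102), (72, 103), (75, 104), (78, 100), (81, 101), (84, 100), (87, 99), (90, 99), (93, 100), (96, 97), (99, 99), (102, 86), (105, 66), (108, 98), (111, 98), (114, 98), (117, 100), (120, 99), (123, 99), (126, 99), (129, 98), (132, 99), (135, 100), (138, 96), (141, 96), (144, 98), (147, 97), (150, 98), (153, 97), (156, 97), (159, 96), (162, 87), (165, 122), (168, 123)]
```

```bash
cat > fit3.py <<'E'
from plan import *
from scipy.optimize import least_squares
import sys
np.set_printoptions(precision=4,suppress=True)
p=read_camera("wrist"); C=np.array(p["tool_from_camera"])
base,front,back,l,r=map(float,sys.argv[1:6])
obs=[((.017,0,0),(316,base)),((.017,0,.084),(316,front)),((-.017,-.023,.084),(l,back)),((-.017,.023,.084),(r,back))]
def pts(q):
    M=R.from_euler("y",q[3]).as_matrix()@np.diag([1,1,-1]); return np.array([M@(np.array(o[0])-[0,0,.05])+q[:3] for o in obs])
wt=np.array([[0,1]]*2+[[1,1]]*2)
f=lambda q:((proj(p,pts(q),C)-[o[1] for o in obs])*wt).ravel()
r=least_squares(f,[.003,0,0,0]); print("held offset",r.x,"res",r.fun.round(1))
E
python3 fit3.py 205.5 286 371.5 250.5 381; python3 fit3.py 198 275 358.5 250 382
```

```text
held offset [ 0.0021  0.0001 -0.0002 -0.0271] res [-0.   0.2 -0.   0.5 -0.5 -0.4  0.5 -0.3]
held offset [ 0.0055  0.0002  0.0023 -0.0187] res [ 0.  -0.3  0.  -0.8  0.8  0.5 -0.8  0.6]
```

Request:
{"op": "jog_arm", "data": {"moves": [{"slide":[6,-1,35],"angular":[0,1,-0.1],"fingers":0.6},{"slide":[10,-1,70],"angular":[0,1,-0.1],"fingers":0.6},{"slide":[12,-1,95],"angular":[0,1,-0.1],"fingers":0.6},{"slide":[12,-1,103],"angular":[0,1,-0.1],"fingers":0.6},{"slide":[12,-1,105],"angular":[0,1,-0.1],"fingers":0.6},{"slide":[12,-1,105],"angular":[0,1,-0.1],"fingers":0.6},{"slide":[12,-1,105],"angular":[0,1,-0.1],"fingers":0.6}]}}

```text
clock: 13.22
tcp_pos: [0.4854, 0.2551, 0.0632]
orientation: [-0.007, 0.647, 0.762, 0.006]
wrist_force: [0.2, -0.4, -1.1]
finger_gap: 0.0457
grip_force: 43.5
```

```bash
python3 t.py .0735 .056
```

```text
[0.48539018 0.25513609 0.06318306] 13.2167 0.04571747839055542 43.490445613861084 0.010004470470781715
slide [0.7, -1.3, 7.2] ang [0.0, -1.1, 0.02] rows 1.0
```

Request:
{"op": "jog_arm", "data": {"moves": [{"slide":[0.7,-0.8,3],"angular":[0,0,0],"fingers":0.6},{"slide":[0.7,-0.8,5],"angular":[0,0,0],"fingers":0.6},{"slide":[0.7,-0.8,6.5],"angular":[0,0,0],"fingers":0.6},{"slide":[0.7,-0.8,6.5],"angular":[0,0,0],"fingers":0.6},{"slide":[0.7,-0.8,6.5],"angular":[0,0,0],"fingers":0.6}]}}

```text
clock: 13.63
tcp_pos: [0.484, 0.2561, 0.0572]
orientation: [-0.007, 0.647, 0.762, 0.006]
wrist_force: [-2.5, -0.4, 10.7]
finger_gap: 0.0456
grip_force: 44.6
```

```bash
python3 t.py .0735 .055
```

```text
[0.48401142 0.25610255 0.05724593] 13.6333 0.045561700548835175 44.581425189971924 0.0019666516284278877
slide [-0.4, -0.1, 2.2] ang [0.02, -1.1, 0.05] rows 1.0
```

Floor contact at 11 N. I'll release, rise and look.

Request:
{"op": "jog_arm", "data": {"moves": [{"slide":[0,0,-1],"angular":[0,0,0],"fingers":0.33},{"slide":[0,0,-1],"angular":[0,0,0],"fingers":0.33},{"slide":[0,0,-1],"angular":[0,0,0],"fingers":0.33},{"slide":[0,0,-15],"angular":[0,0,0],"fingers":0.33},{"slide":[0,0,-50],"angular":[0,0,0],"fingers":0.33},{"slide":[0,0,-90],"angular":[0,0,0],"fingers":0.33},{"slide":[0,0,-120],"angular":[0,0,0],"fingers":0.33},{"slide":[0,0,-120],"angular":[0,0,0],"fingers":0.33},{"slide":[0,0,-120],"angular":[0,0,0],"fingers":0.33}]}}

```text
clock: 14.38
tcp_pos: [0.4852, 0.254, 0.1771]
orientation: [-0.007, 0.647, 0.762, 0.007]
wrist_force: [-0.4, 0.2, -0.6]
finger_gap: 0.0571
grip_force: 0.0
```

```bash
python3 lids.py w8.png
cat > prof2.py <<'E'
import cv2,sys
a=cv2.imread("pics/top_"+sys.argv[1]).astype(int)
b=a[:,150:180].mean((1,2)); print("v profile",[(30-r/4,int(b[r])) for r in range(170,560) if b[r]<72 or abs(b[r]-b[r-1])>12])
for v in [int(x) for x in sys.argv[2:]]:
    r=(30-v)*4; c=a[r-8:r+8].mean(0); h=c[:,2]-c[:,0]; m=[i for i in range(len(h)) if h[i]<35]; print("v",v,"u",m[0]/4-40,m[-1]/4-40)
E
python3 prof2.py w8.png 0 -35 -65; python3 g.py -.045
```

```text
[0.4852 0.254  0.1771] 0.06574876188870324 14.3833
blob u -23.25 22.75 v 16.0 -86.25 rect centre u,v -0.37500762939453125 -34.99999237060547 size [ 45.75 102.  ] ang -0.0
v profile [(-17.0, 68), (-17.25, 63), (-17.5, 59), (-17.75, 63), (-18.0, 67), (-51.25, 66), (-51.5, 59), (-51.75, 54), (-52.0, 48), (-52.25, 48), (-52.5, 49), (-52.75, 51), (-53.0, 59), (-53.25, 66)]
v 0 u -22.25 22.25
v -35 u -23.25 21.25
v -65 u -22.0 22.5
slide [-466.0, -104.4, 0.9] ang [-15.61, -32.87, -51.9] rows 12.0
slide [-497.7, -63.5, 74.6] ang [-15.61, -32.87, -51.9] rows 13.0
```

Request:
{"op": "jog_arm", "data": {"moves": [{"slide":[-466,-104,1],"angular":[-15.6,-32.9,-51.9],"fingers":0.35},{"slide":[-466,-104,1],"angular":[-15.6,-32.9,-51.9],"fingers":0.35},{"slide":[-466,-104,1],"angular":[-15.6,-32.9,-51.9],"fingers":0.35},{"slide":[-466,-104,1],"angular":[-15.6,-32.9,-51.9],"fingers":0.35},{"slide":[-466,-104,1],"angular":[-15.6,-32.9,-51.9],"fingers":0.35},{"slide":[-466,-104,1],"angular":[-15.6,-32.9,-51.9],"fingers":0.35},{"slide":[-466,-104,1],"angular":[-15.6,-32.9,-51.9],"fingers":0.35},{"slide":[-466,-104,1],"angular":[-15.6,-32.9,-51.9],"fingers":0.35},{"slide":[-466,-104,1],"angular":[-15.6,-32.9,-51.9],"fingers":0.35},{"slide":[-466,-104,1],"angular":[-15.6,-32.9,-51.9],"fingers":0.35}]}}

```text
clock: 15.27
tcp_pos: [0.4597, -0.1346, 0.1641]
orientation: [0.286, 0.222, 0.929, -0.07]
wrist_force: [0.9, 0.6, -1.2]
finger_gap: 0.0556
grip_force: 0.0
```

```bash
python3 g.py -.045
```

```text
slide [-31.4, -80.4, 20.0] ang [0.05, -0.08, 0.4] rows 3.0
slide [-31.6, -80.5, 110.0] ang [0.05, -0.08, 0.4] rows 4.0
```

Request:
{"op": "jog_arm", "data": {"moves": [{"slide":[-12,-35,10],"angular":[0,0,0],"fingers":0.35},{"slide":[-24,-64,18],"angular":[0,0,0],"fingers":0.35},{"slide":[-31,-80,19],"angular":[0,0,0.3],"fingers":0.35},{"slide":[-31,-80,19],"angular":[0,0,0.3],"fingers":0.35},{"slide":[-31,-80,19],"angular":[0,0,0.3],"fingers":0.35},{"slide":[-31,-80,19],"angular":[0,0,0.3],"fingers":0.35},{"slide":[-31,-80,19],"angular":[0,0,0.3],"fingers":0.35}]}}

```text
clock: 15.85
tcp_pos: [0.4574, -0.2213, 0.1673]
orientation: [0.286, 0.227, 0.928, -0.069]
wrist_force: [-0.0, 0.3, -0.7]
finger_gap: 0.0553
grip_force: 0.0
```

```bash
python3 chk.py -.045; python3 prof.py 232;  python3 g.py -.045
```

```text
model [272.1155 202.4169] [354.3831 257.3132] blob 3 [141 180] [475 255] 14737 speed 0.008749314926658744
[(258, 230, 236, 222), (261, 230, 237, 222), (264, 230, 237, 222), (267, 229, 235, 221), (270, 230, 236, 222), (273, 200, 208, 189), (276, 131, 140, 133), (279, 136, 148, 142), (282, 136, 148, 143), (338, 135, 148, 148), (341, 136, 149, 148), (344, 135, 148, 148), (347, 136, 148, 148), (350, 131, 141, 138), (353, 219, 226, 208), (356, 233, 240, 225), (359, 234, 241, 227), (362, 233, 239, 226), (365, 234, 240, 227)]
slide [1.8, -2.1, 1.8] ang [0.03, -0.09, -0.17] rows 1.0
slide [1.6, -2.2, 91.8] ang [0.03, -0.09, -0.17] rows 3.0
```

Request:
{"op": "jog_arm", "data": {"moves": [{"slide":[2.5,-1.2,20],"angular":[0,0,0],"fingers":0.35},{"slide":[2.5,-1.2,45],"angular":[0,0,0],"fingers":0.35},{"slide":[2.5,-1.2,72],"angular":[0,0,0],"fingers":0.35},{"slide":[2.5,-1.2,90],"angular":[0,0,0],"fingers":0.35},{"slide":[2.5,-1.2,91],"angular":[0,0,0],"fingers":0.35},{"slide":[2.5,-1.2,91],"angular":[0,0,0],"fingers":0.35},{"slide":[2.5,-1.2,91],"angular":[0,0,0],"fingers":0.6},{"slide":[2.5,-1.2,91],"angular":[0,0,0],"fingers":0.6},{"slide":[2.5,-1.2,91],"angular":[0,0,0],"fingers":0.6},{"slide":[2.5,-1.2,91],"angular":[0,0,0],"fingers":0.6}]}}

```text
clock: 16.78
tcp_pos: [0.5012, -0.2467, 0.0932]
orientation: [0.288, 0.227, 0.928, -0.07]
wrist_force: [0.0, -0.1, -1.5]
finger_gap: 0.0454
grip_force: 41.1
```

```bash
python3 g.py -.045
```

```text
slide [0.7, 0.4, -88.3] ang [-0.06, 0.04, -0.26] rows 3.0
slide [0.8, 0.5, 1.7] ang [-0.06, 0.04, -0.26] rows 1.0
```

Request:
{"op": "jog_arm", "data": {"moves": [{"slide":[0,0,-25],"angular":[0,0,0],"fingers":0.6},{"slide":[0,0,-65],"angular":[0,0,0],"fingers":0.6},{"slide":[0,0,-105],"angular":[0,0,0],"fingers":0.6},{"slide":[-25,0,-130],"angular":[0,7,0],"fingers":0.6},{"slide":[-25,0,-130],"angular":[0,7,0],"fingers":0.6}]}}

```text
clock: 17.2
tcp_pos: [0.4526, -0.2216, 0.2184]
orientation: [0.231, 0.231, 0.943, -0.056]
wrist_force: [2.6, -2.9, -0.5]
finger_gap: 0.0457
grip_force: 44.1
```

```bash
python3 t.py .117 .17
```

```text
[ 0.45262706 -0.22160161  0.21843606] 17.2 0.045659818543971296 44.07805144786835 0.9199202047537594
slide [170.5, 402.8, -34.1] ang [12.8, 25.52, 52.08] rows 11.0
```

Request:
{"op": "jog_arm", "data": {"moves": [{"slide":[170,403,-34],"angular":[12.8,25.5,52.1],"fingers":0.6},{"slide":[170,403,-34],"angular":[12.8,25.5,52.1],"fingers":0.6},{"slide":[170,403,-34],"angular":[12.8,25.5,52.1],"fingers":0.6},{"slide":[170,403,-34],"angular":[12.8,25.5,52.1],"fingers":0.6},{"slide":[170,403,-34],"angular":[12.8,25.5,52.1],"fingers":0.6},{"slide":[170,403,-34],"angular":[12.8,25.5,52.1],"fingers":0.6},{"slide":[170,403,-34],"angular":[12.8,25.5,52.1],"fingers":0.6},{"slide":[170,403,-34],"angular":[12.8,25.5,52.1],"fingers":0.6},{"slide":[170,403,-34],"angular":[12.8,25.5,52.1],"fingers":0.6},{"slide":[170,403,-34],"angular":[12.8,25.5,52.1],"fingers":0.6}]}}

```text
clock: 18.03
tcp_pos: [0.4895, 0.1568, 0.1728]
orientation: [-0.002, 0.65, 0.76, 0.001]
wrist_force: [1.9, -0.2, -0.2]
finger_gap: 0.0455
grip_force: 44.1
```

Request:
{"op": "jog_arm", "data": {"moves": [{"slide":[0,0,0],"angular":[0,0,0],"fingers":0.6},{"slide":[0,0,0],"angular":[0,0,0],"fingers":0.6},{"slide":[0,0,0],"angular":[0,0,0],"fingers":0.6},{"slide":[0,0,0],"angular":[0,0,0],"fingers":0.6}]}}

```text
clock: 18.37
tcp_pos: [0.488, 0.1546, 0.1729]
orientation: [-0.001, 0.648, 0.762, 0.0]
wrist_force: [0.5, -0.4, -0.6]
finger_gap: 0.0457
grip_force: 44.0
```

```bash
python3 t.py .117 .17
python3 - <<'E'
from h import *
p=read_camera("wrist"); g=p["color"].astype(int); b=g[:,300:330].mean((1,2)); h=(g[...,0]-g[...,2])[:,300:330].mean(1)
print([(r,int(b[r]),int(h[r])) for r in list(range(190,225,2))+list(range(276,296,2))+list(range(340,396,3))])
print([(x,int(g[345,x].mean())) for x in list(range(244,258,2))+list(range(374,392,2))])
E
```

```text
[0.487995   0.15461265 0.17292733] 18.3667 0.04572583827976287 43.98185849189758 0.013611742783969502
slide [57.0, 12.3, 3.1] ang [-0.07, -0.15, -0.03] rows 2.0
[(190, 120, 115), (192, 120, 115), (194, 120, 115), (196, 120, 115), (198, 120, 116), (200, 120, 116), (202, 120, 115), (204, 120, 115), (206, 119, 115), (208, 119, 112), (210, 118, 23), (212, 117, 16), (214, 117, 16), (216, 117, 16), (218, 117, 15), (220, 117, 15), (222, 116, 15), (224, 116, 15), (276, 43, 2), (278, 44, 2), (280, 45, 1), (282, 45, 2), (284, 44, 2), (286, 45, 1), (288, 47, 2), (290, 51, 2), (292, 69, 3), (294, 84, 3), (340, 90, -3), (343, 90, -3), (346, 90, -3), (349, 92, -4), (352, 91, -3), (355, 91, -3), (358, 92, -3), (361, 92, -3), (364, 92, -3), (367, 91, -3), (370, 89, -2), (373, 157, 3), (376, 161, 4), (379, 164, 4), (382, 161, 4), (385, 138, 3), (388, 33, -2), (391, 26, -2), (394, 24, -2)]
[(244, 28), (246, 26), (248, 51), (250, 60), (252, 80), (254, 87), (256, 90), (374, 90), (376, 89), (378, 88), (380, 80), (382, 62), (384, 55), (386, 29), (388, 26), (390, 25)]
```

Request:
{"op": "jog_arm", "data": {"moves": [{"slide":[35,8,3],"angular":[0,1,0],"fingers":0.6},{"slide":[55,12,20],"angular":[0,1,0],"fingers":0.6},{"slide":[60,12,50],"angular":[0,1,0],"fingers":0.6},{"slide":[63,12,80],"angular":[0,1,0],"fingers":0.6},{"slide":[65,12,102],"angular":[0,1,0],"fingers":0.6},{"slide":[65,12,110],"angular":[0,1,0],"fingers":0.6},{"slide":[65,12,110],"angular":[0,1,0],"fingers":0.6},{"slide":[65,12,110],"angular":[0,1,0],"fingers":0.6},{"slide":[65,12,110],"angular":[0,1,0],"fingers":0.6}]}}

```text
clock: 19.17
tcp_pos: [0.4907, 0.2215, 0.0645]
orientation: [-0.007, 0.648, 0.762, 0.007]
wrist_force: [0.8, 0.0, -1.7]
finger_gap: 0.0452
grip_force: 44.0
```

```bash
python3 t.py .1065 .056
```

```text
[0.49074712 0.22151348 0.06452181] 19.1667 0.04522399754811104 44.04671251773834 0.0073682282646905925
slide [1.7, -1.2, 8.6] ang [0.07, -1.18, -0.06] rows 1.0
```

Request:
{"op": "jog_arm", "data": {"moves": [{"slide":[1.2,-0.7,4],"angular":[0,0,0],"fingers":0.6},{"slide":[1.2,-0.7,6],"angular":[0,0,0],"fingers":0.6},{"slide":[1.2,-0.7,7.5],"angular":[0,0,0],"fingers":0.6},{"slide":[1.2,-0.7,7.5],"angular":[0,0,0],"fingers":0.6},{"slide":[1.2,-0.7,7.5],"angular":[0,0,0],"fingers":0.6}]}}

```text
clock: 19.58
tcp_pos: [0.489, 0.2233, 0.0569]
orientation: [-0.008, 0.647, 0.762, 0.007]
wrist_force: [-1.1, -1.1, 7.7]
finger_gap: 0.0454
grip_force: 44.9
```

```bash
python3 t.py .1065 .056
```

```text
[0.48900756 0.22328852 0.05688044] 19.5833 0.0453645626773824 44.86651360988617 0.0014995268823145026
slide [-0.2, 0.2, 0.9] ang [0.02, -1.17, 0.02] rows 1.0
```

Request:
{"op": "jog_arm", "data": {"moves": [{"slide":[0,0,-0.5],"angular":[0,0,0],"fingers":0.33},{"slide":[0,0,-0.5],"angular":[0,0,0],"fingers":0.33},{"slide":[0,0,-0.5],"angular":[0,0,0],"fingers":0.33},{"slide":[0,0,-15],"angular":[0,0,0],"fingers":0.33},{"slide":[0,0,-50],"angular":[0,0,0],"fingers":0.33},{"slide":[0,0,-90],"angular":[0,0,0],"fingers":0.33},{"slide":[0,0,-120],"angular":[0,0,0],"fingers":0.33},{"slide":[0,0,-120],"angular":[0,0,0],"fingers":0.33},{"slide":[0,0,-120],"angular":[0,0,0],"fingers":0.33}]}}

```text
clock: 20.33
tcp_pos: [0.4904, 0.2211, 0.1773]
orientation: [-0.007, 0.647, 0.762, 0.008]
wrist_force: [-0.6, -0.2, -0.1]
finger_gap: 0.0574
grip_force: 0.0
```

```bash
sed -i 's/im\[:600\]/im/' lids.py; python3 lids.py w9.png; python3 prof2.py w9.png 0 -35 -65 -95
```

```text
[0.4904 0.2211 0.1773] 0.06480720081235404 20.3333
blob u -40.0 41.0 v 30.0 20.0 rect centre u,v 0.375 25.125 size [ 9.75 80.75] ang 90.0
blob u -23.25 22.75 v 16.0 -121.25 rect centre u,v -0.37500762939453125 -52.49998474121094 size [ 45.75 137.  ] ang 0.0
v profile [(-17.25, 69), (-17.5, 63), (-17.75, 64), (-18.0, 67), (-51.75, 70), (-52.0, 66), (-52.25, 62), (-52.5, 58), (-52.75, 58), (-53.0, 59), (-53.25, 63), (-53.5, 71), (-86.5, 67), (-86.75, 60), (-87.0, 55), (-87.25, 48), (-87.5, 50), (-87.75, 51), (-88.0, 55), (-88.25, 64)]
v 0 u -22.5 22.5
v -35 u -23.25 21.5
v -65 u -22.0 22.5
v -95 u -22.5 22.25
```

```bash
python3 t.py .150 .042
```

```text
[0.48916945 0.22077574 0.17543206] 20.3833 0.05689338061497428 0.0 0.04011879342488502
slide [-43.9, 0.5, 132.6] ang [-0.04, -1.18, 0.01] rows 4.0
```

Request:
{"op": "jog_arm", "data": {"moves": [{"slide":[-25,0.5,0],"angular":[0,-1.2,0],"fingers":0.85},{"slide":[-44,0.5,10],"angular":[0,-1.2,0],"fingers":0.85},{"slide":[-44,0.5,50],"angular":[0,-1.2,0],"fingers":0.85},{"slide":[-44,0.5,88],"angular":[0,-1.2,0],"fingers":0.85},{"slide":[-44,0.5,118],"angular":[0,-1.2,0],"fingers":0.85},{"slide":[-44,0.5,130],"angular":[0,-1.2,0],"fingers":0.85},{"slide":[-44,0.5,130],"angular":[0,-1.2,0],"fingers":0.85},{"slide":[-44,0.5,130],"angular":[0,-1.2,0],"fingers":0.85}]}}

```text
clock: 21.05
tcp_pos: [0.4938, 0.1795, 0.0423]
orientation: [-0.002, 0.647, 0.762, -0.003]
wrist_force: [0.7, -0.5, -0.0]
finger_gap: 0.0124
grip_force: 0.0
```

```bash
python3 t.py .1345 .042;  python3 -c "
from workcell import *
s=get_state();print(s['wrist_force'],s['finger_gap'])"
```

```text
[0.49377851 0.17954323 0.04229651] 21.05 0.01235680284039059 0.0 0.04918732579504995
slide [15.8, 2.6, 0.3] ang [-0.39, 0.04, 0.02] rows 1.0
[ 0.68530897 -0.49980338 -0.00891465] 0.01235680284039059
```

Request:
{"op": "jog_arm", "data": {"moves": [{"slide":[8,2,0],"angular":[-0.4,0,0],"fingers":0.85},{"slide":[12,2,0],"angular":[-0.4,0,0],"fingers":0.85},{"slide":[13,2,0],"angular":[-0.4,0,0],"fingers":0.85},{"slide":[14,2,0],"angular":[-0.4,0,0],"fingers":0.85},{"slide":[14,2,0],"angular":[-0.4,0,0],"fingers":0.85},{"slide":[14,2,0],"angular":[-0.4,0,0],"fingers":0.85}]}}

```text
clock: 21.55
tcp_pos: [0.4958, 0.1943, 0.0449]
orientation: [0.002, 0.647, 0.762, 0.002]
wrist_force: [0.2, 0.8, 0.4]
finger_gap: 0.0131
grip_force: 0.0
```

Request:
{"op": "jog_arm", "data": {"moves": [{"slide":[1,0,0],"angular":[0,0,0],"fingers":0.85},{"slide":[2,0,0],"angular":[0,0,0],"fingers":0.85},{"slide":[2,0,0],"angular":[0,0,0],"fingers":0.85},{"slide":[2,0,0],"angular":[0,0,0],"fingers":0.85}]}}

```text
clock: 21.88
tcp_pos: [0.4953, 0.196, 0.0443]
orientation: [0.002, 0.647, 0.762, 0.002]
wrist_force: [0.4, -1.0, 0.1]
finger_gap: 0.0127
grip_force: 0.0
```

```bash
python3 t.py .1345 .042
python3 - <<'E'
from h import *
s=get_state(); print(s["wrist_force"]); p=read_camera("wrist"); T=Tw(s)@np.array(p["tool_from_camera"])
F=np.array([.4722,.328]);X=np.array([-.161,.987]); b=p["color"].astype(int).mean(2)
v=np.arange(22,-130,-.5); q=proj(p,np.array([[*(F+X*x*.001),.09] for x in v]),T); ok=[(x,int(b[int(y[1]),int(y[0])])) for x,y in zip(v,q) if 0<=y[1]<400]
print([k for k in ok if k[1]<75])
E
```

```text
[0.49526106 0.19595491 0.04433687] 21.8833 0.012650129727772146 0.0 0.001553405441131334
slide [-0.2, -1.6, 2.3] ang [0.3, 0.04, 0.01] rows 1.0
[ 0.42972736 -0.9770064   0.14477698]
[(np.float64(-86.5), 56)]
```

Request:
{"op": "jog_arm", "data": {"moves": [{"slide":[0.7,-1,0],"angular":[0,0,0],"fingers":0.85},{"slide":[1.5,-1,0],"angular":[0,0,0],"fingers":0.85},{"slide":[1.5,-1,0],"angular":[0,0,0],"fingers":0.85},{"slide":[1.5,-1,0],"angular":[0,0,0],"fingers":0.85}]}}

```text
clock: 22.27
tcp_pos: [0.4938, 0.1973, 0.0443]
orientation: [0.002, 0.647, 0.762, 0.002]
wrist_force: [-0.8, -1.8, -0.5]
finger_gap: 0.0127
grip_force: 0.0
```

Request:
{"op": "jog_arm", "data": {"moves": [{"slide":[0.7,0,0],"angular":[0,0,0],"fingers":0.85},{"slide":[1.2,0,0],"angular":[0,0,0],"fingers":0.85},{"slide":[1.2,0,0],"angular":[0,0,0],"fingers":0.85},{"slide":[1.2,0,0],"angular":[0,0,0],"fingers":0.85}]}}

```text
clock: 22.6
tcp_pos: [0.4938, 0.1985, 0.0443]
orientation: [0.002, 0.647, 0.762, 0.002]
wrist_force: [0.1, -1.9, 0.4]
finger_gap: 0.013
grip_force: 0.0
```

```bash
python3 lids.py w10.png; python3 prof2.py w10.png 0 -35 -65; python3 t.py .1345 .042
```

```text
[0.4938 0.1985 0.0443] 0.0014677884999259305 22.6
blob u -40.0 41.0 v 30.0 -150.0 rect centre u,v 0.375 -59.875 size [179.75  80.75] ang 90.0
v profile [(-12.5, 0), (-12.75, 0), (-13.0, 0), (-13.25, 0), (-13.5, 0), (-13.75, 0), (-14.0, 0), (-14.25, 0), (-14.5, 0), (-14.75, 0), (-15.0, 0), (-15.25, 0), (-15.5, 0), (-15.75, 0), (-16.0, 0), (-16.25, 0), (-16.5, 0), (-16.75, 0), (-17.0, 0), (-17.25, 0), (-17.5, 0), (-17.75, 0), (-18.0, 0), (-18.25, 0), (-18.5, 0), (-18.75, 0), (-19.0, 0), (-19.25, 0), (-19.5, 0), (-19.75, 0), (-20.0, 0), (-20.25, 0), (-20.5, 0), (-20.75, 0), (-21.0, 0), (-21.25, 0), (-21.5, 0), (-21.75, 0), (-22.0, 0), (-22.25, 0), (-22.5, 0), (-22.75, 0), (-23.0, 0), (-23.25, 0), (-23.5, 0), (-23.75, 0), (-24.0, 0), (-24.25, 0), (-24.5, 0), (-24.75, 0), (-25.0, 0), (-25.25, 0), (-25.5, 0), (-25.75, 0), (-26.0, 0), (-26.25, 0), (-26.5, 0), (-26.75, 0), (-27.0, 0), (-27.25, 0), (-27.5, 0), (-27.75, 0), (-28.0, 0), (-28.25, 0), (-28.5, 0), (-28.75, 0), (-29.0, 0), (-29.25, 0), (-29.5, 0), (-29.75, 0), (-30.0, 0), (-30.25, 0), (-30.5, 0), (-30.75, 0), (-31.0, 0), (-31.25, 0), (-31.5, 0), (-31.75, 0), (-32.0, 0), (-32.25, 0), (-32.5, 83), (-32.75, 116), (-50.0, 70), (-50.25, 70), (-50.5, 83), (-50.75, 97)]
v 0 u -40.0 40.75
v -35 u -40.0 21.25
v -65 u -40.0 22.5
[0.49381353 0.19853027 0.04436077] 22.65 0.012667242534826642 0.0 0.0024301889100975926
slide [-2.9, -0.6, 2.4] ang [0.3, 0.04, 0.01] rows 1.0
```

Request:
{"op": "jog_arm", "data": {"moves": [{"slide":[0.5,0,0],"angular":[0,0,0],"fingers":0.85},{"slide":[1,0,0],"angular":[0,0,0],"fingers":0.85},{"slide":[1,0,0],"angular":[0,0,0],"fingers":0.85},{"slide":[1,0,0],"angular":[0,0,0],"fingers":0.85}]}}

```text
clock: 22.98
tcp_pos: [0.4937, 0.1996, 0.0444]
orientation: [0.002, 0.647, 0.762, 0.002]
wrist_force: [-0.4, -0.4, 1.5]
finger_gap: 0.0129
grip_force: 0.0
```

Request:
{"op": "jog_arm", "data": {"moves": [{"slide":[-10,0,0],"angular":[0,0,0],"fingers":0.85},{"slide":[-20,0,0],"angular":[0,0,0],"fingers":0.85},{"slide":[-20,0,-40],"angular":[0,0,0],"fingers":0.85},{"slide":[-20,0,-80],"angular":[0,0,0],"fingers":0.85},{"slide":[0,0,-120],"angular":[0,0,0],"fingers":0.6},{"slide":[20,0,-135],"angular":[0,0,0],"fingers":0.33},{"slide":[20,0,-135],"angular":[0,0,0],"fingers":0.33},{"slide":[20,0,-135],"angular":[0,0,0],"fingers":0.33},{"slide":[20,0,-135],"angular":[0,0,0],"fingers":0.33},{"slide":[20,0,-135],"angular":[0,0,0],"fingers":0.33}]}}

```text
clock: 23.82
tcp_pos: [0.4888, 0.2181, 0.1776]
orientation: [0.001, 0.648, 0.762, 0.0]
wrist_force: [-0.9, 0.2, -0.3]
finger_gap: 0.0572
grip_force: 0.0
```

```bash
python3 lids.py w11.png; python3 prof2.py w11.png 0 -35 -65 -95
python3 - <<'E'
import cv2
a=cv2.imread("pics/top_w11.png").astype(int).mean(2)[:,150:180].mean(1); print([(30-r/4,int(a[r])) for r in range(0,64,2)])
a=cv2.imread("pics/top_w9.png").astype(int).mean(2)[:,150:180].mean(1); print([(30-r/4,int(a[r])) for r in range(0,64,2)])
E
```

```text
[0.4888 0.2181 0.1776] 0.0061063682043035325 23.8167
blob u -40.0 41.0 v 30.0 -119.75 rect centre u,v 0.375 -44.75 size [149.5   80.75] ang 90.0
v profile [(-17.25, 70), (-17.5, 66), (-17.75, 63), (-18.0, 65), (-18.25, 71), (-51.75, 68), (-52.0, 64), (-52.25, 60), (-52.5, 63), (-52.75, 67), (-86.25, 71), (-86.5, 62), (-86.75, 63), (-87.0, 70)]
v 0 u -22.5 22.25
v -35 u -23.25 21.5
v -65 u -22.0 22.5
v -95 u -22.5 22.25
[(30.0, 0), (29.5, 0), (29.0, 0), (28.5, 0), (28.0, 0), (27.5, 0), (27.0, 0), (26.5, 0), (26.0, 0), (25.5, 0), (25.0, 0), (24.5, 0), (24.0, 0), (23.5, 0), (23.0, 0), (22.5, 0), (22.0, 0), (21.5, 0), (21.0, 0), (20.5, 0), (20.0, 0), (19.5, 0), (19.0, 0), (18.5, 0), (18.0, 0), (17.5, 0), (17.0, 0), (16.5, 0), (16.0, 0), (15.5, 0), (15.0, 48), (14.5, 97)]
[(30.0, 0), (29.5, 0), (29.0, 0), (28.5, 0), (28.0, 0), (27.5, 0), (27.0, 0), (26.5, 0), (26.0, 0), (25.5, 0), (25.0, 0), (24.5, 0), (24.0, 0), (23.5, 0), (23.0, 0), (22.5, 0), (22.0, 0), (21.5, 0), (21.0, 0), (20.5, 0), (20.0, 141), (19.5, 159), (19.0, 159), (18.5, 158), (18.0, 158), (17.5, 158), (17.0, 156), (16.5, 143), (16.0, 117), (15.5, 101), (15.0, 100), (14.5, 102)]
```

Run:
```python
from h import *
p=read_camera("scene"); a=p["color"].astype(int); b=cv2.imread("pics/scene0.png")[:,:,::-1].astype(int)
for n,(x0,y0,x1,y1) in dict(short=(205,205,238,235),bowl=(348,180,378,202),spoon=(300,165,330,200),jar=(400,212,438,250),cups=(358,212,398,270),syrup=(322,228,354,298),first=(396,139,416,152)).items():
    print(n,np.abs(a[y0:y1,x0:x1]-b[y0:y1,x0:x1]).mean().round(1))
```

```text
short 2.4
bowl 3.5
spoon 6.2
jar 3.9
cups 3.3
syrup 2.5
first 7.8
```

```bash
python3 -c "
from workcell import *
print(hand_in())"
```

```text
the job is handed in; nothing more can be done
None
```

I stood the three tall tins in a closed row against the first tin on the tray and handed the job in at about 24 s; the last wrist picture showed seams about 34 mm apart and sideways offsets of 1 mm or less. I left the short tin, bowl and other things alone, and a before-and-after scene comparison showed no sign that they moved; no verdict came back from the hand-in.

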